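Pack the sample bottles and pin the transport case shut

TASK

Lower every round sample bottle on the table gently into the transport case, upright, one to a well; then swing the case's cover down without slamming until it is fully shut, and push the lock pin fully home through the ears and the cover's tongue. Leave the other things on the bench alone.

Things in the scene. Friction and masses are not known exactly. Their poses are not given: they have to be found in the camera images.
- case: Grey plastic transport case, fixed; origin centre of underside. Base 140 (own x) x 206 mm (own y), walls 6, rim 54 mm up, floor 6 thick. Two rows of three open wells 62 x 62 mm, 48 deep. Cover hinged on the +x rim; two aluminium ears for the pin, each 8 mm thick, stick out of the -x face. x points to the robot's left (world +y) within 0.2 rad, y towards the robot.
- lid (a joint): Angle of the case's deep grey cover (140 x 206 x 58 mm, open below, 0.35 kg): 0 rad fully shut, grows as it opens; starts at 1.7 to 1.95, stop at 2.05. Stiff hinge: stays where it is left, does not fall, swings at 2 to 6 N near the free edge, must be pressed right down to shut. Shut, its flat top is 112 mm above the table and clears bottles standing in wells.
- lid_hinge (a point): Middle of the cover's hinge line, on the case's +x rim, 54 mm above the table; the line runs along the case's y. Axes turn with the cover: shut, they are the case's; x points away from the free edge, z out of the outer face.
- lid_push (a point): Point on the cover's outer (top) face, midway along it, 25 mm from the free edge: a good place to push it over from behind and press it down. In the frame of lid_hinge at x -115, z +58 mm. Axes turn with the cover, z out of the outer face.
- clevis (a point): Centre of the cross hole between the ears: at x -112, y -45 mm of the case, 66 mm above the table, 42 mm out from its wall. Hole axis = case's y; holes 16 mm across. Outer faces of the ears 20 mm either side. With the cover shut its tongue (14 mm thick) lies between them, holes in line. Pin may enter from either end; most room from the robot's side (pushing along -y).
- pin: Loose lock pin, 118 mm long, 0.12 kg, lying: black block grip 56 x 24 wide x 28 high, and a steel shank 12 mm across, 62 long, nose tapered over the last 10, from the middle of the grip's +x end. Origin centre of the grip's underside; x towards the nose, z up. Starts with the nose away from the robot within 0.3 rad. Grip's end butts on an ear when home. Balance 9 mm ahead of origin.
- pin_mid (a point): Point on the shank's axis 20 mm ahead of the grip's end face (48 mm from the pin's origin along x, 14 mm up): it lies at the clevis point when the pin is fully home.
- well0 (a point): Centre of the floor of one well (row next to the hinge, far from the robot), 6 mm above the table, 48 mm below the rim. Axes as the case's.
- well1 (a point): Centre of the floor of one well (row next to the hinge, middle), 6 mm above the table, 48 mm below the rim.
- well2 (a point): Centre of the floor of one well (row next to the hinge, near the robot), 6 mm above the table, 48 mm below the rim.
- well3 (a point): Centre of the floor of one well (row next to the ears, far from the robot), 6 mm above the table, 48 mm below the rim.
- well4 (a point): Centre of the floor of one well (row next to the ears, middle), 6 mm above the table, 48 mm below the rim.
- well5 (a point): Centre of the floor of one well (row next to the ears, near the robot), 6 mm above the table, 48 mm below the rim.
- bottle0: Sample bottle, rigid, round white body 54 mm across at the widest (17 mm up) on a heavy flat foot 44 mm across, with a black cap 28 mm across that spans 56 to 88 mm above the foot; 0.10 kg. Origin at the centre of its foot, z up. Stands on the table at the start; may be absent (None).
- bottle1: Sample bottle, rigid, round white body 54 mm across at the widest (17 mm up) on a heavy flat foot 44 mm across, with a black cap 28 mm across that spans 56 to 88 mm above the foot; 0.10 kg. Origin at the centre of its foot, z up. Stands on the table at the start; may be absent (None).
- bottle2: Sample bottle, rigid, round white body 54 mm across at the widest (17 mm up) on a heavy flat foot 44 mm across, with a black cap 28 mm across that spans 56 to 88 mm above the foot; 0.10 kg. Origin at the centre of its foot, z up. Stands on the table at the start; may be absent (None).
- bottle3: Sample bottle, rigid, round white body 54 mm across at the widest (17 mm up) on a heavy flat foot 44 mm across, with a black cap 28 mm across that spans 56 to 88 mm above the foot; 0.10 kg. Origin at the centre of its foot, z up. Stands on the table at the start; may be absent (None).
- bottle4: Sample bottle, rigid, round white body 54 mm across at the widest (17 mm up) on a heavy flat foot 44 mm across, with a black cap 28 mm across that spans 56 to 88 mm above the foot; 0.10 kg. Origin at the centre of its foot, z up. Stands on the table at the start; may be absent (None).
- bottle5: Sample bottle, rigid, round white body 54 mm across at the widest (17 mm up) on a heavy flat foot 44 mm across, with a black cap 28 mm across that spans 56 to 88 mm above the foot; 0.10 kg. Origin at the centre of its foot, z up. Stands on the table at the start; may be absent (None).
- probe: Black probe canister, 40 mm across, 75 mm tall, among the bottles. Origin at its foot. Leave alone.
- stepblock: Steel step block, 85 x 32 mm, up to 48 mm high, among the bottles. Origin at the centre of its underside. Leave alone.
- couplant: White bottle of couplant, 52 mm across, 140 mm tall, beyond the case on the left. Origin at its foot. Leave alone.
- puck: Steel reference puck, 70 mm across, 26 mm high, far from the robot. Origin at its underside. Leave alone.
- driver: Screwdriver, 170 mm long, near the robot on the right. Leave alone.

How it is judged:
By the outcome, as a careful person would: the job done as asked, in the order asked, and still so for the second after the job is handed in, with the robot touching nothing.
Of bottle0, bottle1, bottle2, bottle3, bottle4, bottle5 only 4 to 6 are there at a start; the rules pass over those that are not, and their reading is None.
At some moment in a run one of bottle0, bottle1, bottle2, bottle3, bottle4, bottle5, pin may be knocked a few centimetres aside while the robot is not near it.
It also fails if it takes over 210 s, if anything falls off the work surface, if the arm or the gripper's body presses on something with over 40 N, if the wrist force passes 120 N, or if a joint passes its speed limit or range.

ROBOT

A 6-joint arm with a two-finger parallel gripper is mounted at the origin on the work surface. World frame = base frame: x ahead of the robot, y to its left, z up, the work surface at z = 0. Lengths are in mm, angles in rad, forces in N, time in s.
With the tool pointing down it reaches from about 275 to 825 mm from the base axis. Payload 5.2 kg.
Tool frame: the origin (TCP) lies midway between the tips of the shut fingers; the grasp point (between the pads) lies 19 mm behind it; z points along the fingers, y is the line along which they close (so a half turn about z gives the same grasp; the last joint's range is limited). The gripper opens to 93 mm and grips with 3 to 60 N. Pads are 15 mm wide; open, the fingers measure 128 mm over their backs; the gripper's body (75 mm by 188 mm) begins 65 mm behind the grasp point.
Start: joints at [-1.516, 0.259, 1.535, -0, 1.348, -0.203], TCP at [140.246, -531.823, 218.653] pointing down, gripper open.
Joint ranges: [-3.14, 3.14], [-0.91, 2.08], [0.19, 2.58], [-1.22, 4.36], [0.22, 2.71], [-3.12, 3.12]. Speed limits (rad/s): [2.57, 2.57, 3.14, 3.14, 3.14, 3.14].

INTERFACE

Orientations are given as a unit quaternion [w, x, y, z].
In Python, from workcell import * gives the robot as it stands.
- The arm moves only by the tool apply_moves, never from a script. Its arguments are lists of equal length, an entry for each row: "offset": the shift along the tool's x, y, z in m, a list of three; "turn": the turn about the tool's z in rad. A call has 1 to 10 rows; each row shifts and turns the commanded pose from where the row before left it, along the tool's axes as they then stand; what a row does not reach is not made up. A row lasts 1/12 s, in which the tool goes at most 41.7 mm and 7.16 degrees, less where a joint would pass 70% of its speed; a pose out of reach is approached as far as the arm can. A call is refused whole if a number of a shift passes 0.0417 or a number of a turn 0.125, either way. A call with a gripper value outside its range is refused whole. "gripper" is the finger opening in m, from 0 to 0.093, set as the call begins (left out, the last holds). The fingers move at their own pace and stop on an object; "grip_force" is the grip in N (left out, the last holds). Time passes only in rows, so rows that do not move let the fingers close. It gives the time, the measured TCP pose, the force, the opening and the grip force at its end, in the units of the state.
- get_state(): the state, without advancing time (a new reading comes with each control period).
- camera(name): name is "scene" or "top"; returns (picture, depth): 420x560x3 uint8, red, green, blue; 420x560 float32, mm along the optical axis (not along the pixel's ray), 0 where there is no reading.
- camera_params(name): a dict with "camera_matrix" (3x3 intrinsics, pixels), "dist_coeffs" ([k1, k2, p1, p2, k3] as OpenCV has them; the pictures are not rectified), "camera_from_world" (4x4, takes a point from world to camera coordinates). Camera axes: x right, y down, z forward; pixel columns grow to the right and rows downward; lengths in mm; the calibration is good to about 2 mm. A picture is of the moment at which its call begins. camera_params takes no time and is no camera call.
- job_done(): hands the job in; it is judged then, once.
The state is a dict: "clock": time; "joints": joint angles; "qvel": joint speeds; "joint_torque": joint torques, N m; "ee_pos": TCP position; "tool_rot": TCP orientation; "force": force on the tool from outside, world axes, zero at the start; "moment": the same for the moment, N m; "finger_gap": opening from 0.0 (shut) to 1.0 (fully open); "gripper_force": force on a finger pad.
Only numpy, scipy, OpenCV 4.12 (cv2) and the standard library are available. Lean on these libraries where they do the work, as an engineer would, in place of code of your own. Each camera call takes 0.05 s, during which the arm holds its last target. There are 200 camera calls.

## Working session

There is one attempt and no reset: what is moved stays moved. The work goes in short steps, Python scripts to look and compute and a tool call to move; the robot and the scene stay as the last step left them, time stands still between calls to the robot, and variables do not carry over. Pictures are saved under pics/ and viewed, at most 14 in all, crops included, and the job is handed in when it is done.

Besides the shell and the picture viewer there is one more tool, called after "Call:" in YAML: its name, and indented under it one key for each argument. apply_moves: Moves the arm, as the interface text tells. Its arguments: {"type":"object","properties":{"offset":{"type":"array","items":{"type":"array","items":{"type":"number"}}},"turn":{"type":"array","items":{"type":"number"}},"gripper":{"type":"number"},"grip_force":{"type":"number"}},"required":["offset","turn"]}

```bash
mkdir -p pics; ls
cat > h.py <<'E'
from workcell import *
import numpy as np, cv2
def snap(n,tag):
    im,d=camera(n); np.savez(f'{n}_{tag}.npz',im=im,d=d)
    cv2.imwrite(f'pics/{n}_{tag}.png',im[:,:,::-1]); return im,d
def par(n):
    p=camera_params(n); return np.array(p["camera_matrix"],float),np.array(p["dist_coeffs"],float),np.array(p["camera_from_world"],float)
def plane(n,uv,z):
    K,D,T=par(n); uv=np.array(uv,float).reshape(-1,1,2)
    r=cv2.undistortPoints(uv,K,D).reshape(-1,2); r=np.c_[r,np.ones(len(r))]@T[:3,:3]
    c=-T[:3,:3].T@T[:3,3]; return c+r*((z-c[2])/r[:,2])[:,None]
def cloud(n,d):
    K,D,T=par(n); v,u=np.mgrid[:d.shape[0],:d.shape[1]]
    r=cv2.undistortPoints(np.c_[u.ravel(),v.ravel()].astype(float).reshape(-1,1,2),K,D).reshape(-1,2)
    P=np.c_[r,np.ones(len(r))]*d.reshape(-1,1)
    return ((P-T[:3,3])@T[:3,:3]).reshape(*d.shape,3)
def proj(n,P):
    K,D,T=par(n); return cv2.projectPoints(np.array(P,float).reshape(-1,3),cv2.Rodrigues(T[:3,:3])[0],T[:3,3],K,D)[0].reshape(-1,2)
E
python3 - <<'E'
from h import *
for n in("scene","top"):
    snap(n,"a"); K,D,T=par(n); print(n,K.round(1).tolist(),D,(-T[:3,:3].T@T[:3,3]).round(),T[2,:3].round(2))
print(get_state())
E
```

```text
pics
scene [[459.3, 0.0, 276.9], [0.0, 459.3, 203.1], [0.0, 0.0, 1.0]] [-0.0893369  0.         0.         0.         0.       ] [1089. -554.  965.] [-0.48  0.5  -0.72]
top [[546.4, 0.0, 287.4], [0.0, 546.4, 207.2], [0.0, 0.0, 1.0]] [0.00222266 0.         0.         0.         0.        ] [ 313.   68. 1817.] [ 0.12 -0.   -0.99]
{'clock': 0.1, 'joints': array([-1.51585584e+00,  2.59284008e-01,  1.53595230e+00, -2.48976145e-05,
        1.34801915e+00, -2.02775603e-01]), 'qvel': array([-0.00100725, -0.00162273, -0.00233459, -0.00110147,  0.00142035,
       -0.00017811]), 'joint_torque': array([ 1.77969818e-03, -4.38210976e+01, -2.84640241e+01,  7.19596096e-02,
        3.63469042e-02, -5.27724944e-05]), 'ee_pos': array([ 140.17933402, -531.32789945,  217.90194086]), 'tool_rot': array([-8.30030216e-04,  9.91708586e-01,  1.28504435e-01,  4.92936765e-05]), 'force': array([-0.76204168, -0.66574172,  0.80811013]), 'moment': array([0.00708968, 0.07580361, 0.03229044]), 'gripper_force': 0.0, 'finger_gap': 1.0005031969532656}
```

View pics/top_a.png

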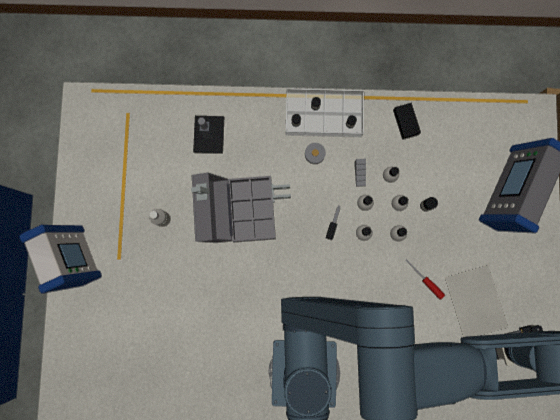

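View pics/scene_a.png

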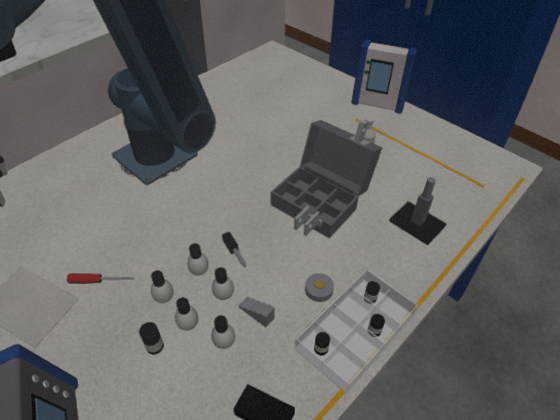

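The top view shows five bottles (caps near (365,201), (400,201), (391,172), (364,231), (399,232)) with the probe at (429,204). The step block is at (360,172). The pin grip is at (331,231) with its nose towards (338,206). The case spans (231–275, 177–241), with its ears at (282,190) and the cover open to the left.

```bash
cat >> h.py <<'E'
def comps(n,im,d,lo,hi,box,minpx=6,dark=None):
    P=cloud(n,d); x,y,z=P[...,0],P[...,1],P[...,2]
    m=(d>0)&(z>lo)&(z<hi)&(x>box[0])&(x<box[1])&(y>box[2])&(y<box[3])
    if dark is not None: m&=im.max(2)<dark
    k,l,s,c=cv2.connectedComponentsWithStats(m.astype(np.uint8),connectivity=8)
    return [(c[i].round(1),s[i,4],P[l==i]) for i in range(1,k) if s[i,4]>=minpx]
E
python3 - <<'E'
from h import *
D={n:np.load(f'{n}_a.npz') for n in("scene","top")}
for n in D:
    im,d=D[n]['im'],D[n]['d']
    print(n,'caps')
    for c,a,P in comps(n,im,d,60,110,(350,800,-400,-20)): 
        q=P[P[:,2]>P[:,2].max()-8] ; print(c,a,P.mean(0).round(),q.mean(0).round(1),P[:,2].max().round(1))
    print('low dark')
    for c,a,P in comps(n,im,d,10,50,(350,800,-250,80),10,60):
        r=cv2.minAreaRect(P[:,:2].astype(np.float32)); print(c,a,P.mean(0).round(1),np.percentile(P[:,2],[5,50,95]).round(1),np.round(r[0],1),np.round(r[1],1),round(r[2],1))
    print('case rim')
    for c,a,P in comps(n,im,d,46,62,(350,800,-10,320),30):
        r=cv2.minAreaRect(P[:,:2].astype(np.float32)); print(c,a,P.mean(0).round(1),np.percentile(P[:,2],[5,50,95]).round(1),np.round(r[0],1),np.round(r[1],1),round(r[2],1))
    print('lid')
    for c,a,P in comps(n,im,d,90,260,(350,800,50,350),30):
        print(c,a,P.mean(0).round(1),P.min(0).round(),P.max(0).round())
im=cv2.resize(D['top']['im'][160:250,180:450,::-1],None,fx=2.9,fy=2.9,interpolation=cv2.INTER_CUBIC); cv2.imwrite('pics/crop1.png',im)
E
```

```text
scene caps
[195.1 250.2] 163 [ 465. -190.   82.] [ 461.4 -187.6   89.7] 95.0
[220.9 274.5] 173 [ 565. -194.   82.] [ 561.3 -191.6   88.9] 93.0
[157.5 277.9] 167 [ 465. -304.   81.] [ 460.9 -301.9   88.2] 93.1
[182.5 305.5] 188 [ 566. -309.   82.] [ 563.5 -307.4   88.1] 92.3
[220.9 323.7] 192 [ 661. -279.   83.] [ 658.5 -277.5   88.1] 92.9
[151.5 328.9] 168 [ 560. -390.   74.] [ 558.  -390.2   75.3] 79.3
low dark
[229.3 241.6] 169 [467.6 -85.4  25.9] [16.2 26.8 30.2] [464.5 -83.6] [24.1 54.8] 73.9
case rim
[322.5 188.3] 1726 [528.7 220.5  52.8] [46.6 52.9 60. ] [527.9 182.3] [210.4 266.6] 5.5
[356.1 279.8] 77 [790.2  35.1  49.8] [46.5 49.7 53.4] [790.   35.7] [88.3  9.9] 84.6
lid
[344.2 145.1] 2311 [515.9 319.2 144.2] [407. 254.  90.] [623. 350. 247.]
[426.9 192.6] 312 [785.4 331.  130.4] [767. 319.  90.] [799. 350. 173.]
top caps
[393.7 171.5] 75 [ 650. -274.   83.] [ 651.7 -274.9   91.6] 96.5
[367.4 200.4] 71 [ 554. -190.   84.] [ 555.8 -192.4   91.3] 96.7
[402.8 200.6] 72 [ 556. -303.   85.] [ 556.5 -302.    93.5] 98.8
[428.8 202.9] 83 [ 552. -389.   74.] [ 554.2 -389.1   82.7] 88.1
[366.  231.2] 68 [ 455. -186.   86.] [ 456.  -185.2   92.3] 96.7
[401.5 231.9] 74 [ 456. -299.   84.] [ 457.  -302.8   91.8] 97.5
low dark
[330.9 230.4] 115 [459.7 -79.3  27.2] [19.6 27.3 34.4] [460.  -79.5] [22.  55.7] 73.5
case rim
[299.4 131.5] 30 [784.   32.2  49.7] [46.5 48.2 55. ] [783.6  31.8] [ 5.3 63. ] 1.1
[233.7 208.4] 1201 [521.5 239.9  53.2] [46.8 53.  60.2] [521.4 206. ] [206.4 215.7] 5.7
lid
[204.  125.4] 127 [773.2 335.4 134.7] [760. 323.  91.] [793. 350. 176.]
[203.4 208.2] 1236 [505.  319.4 176.8] [406. 256.  90.] [618. 350. 252.]
```

View pics/crop1.png

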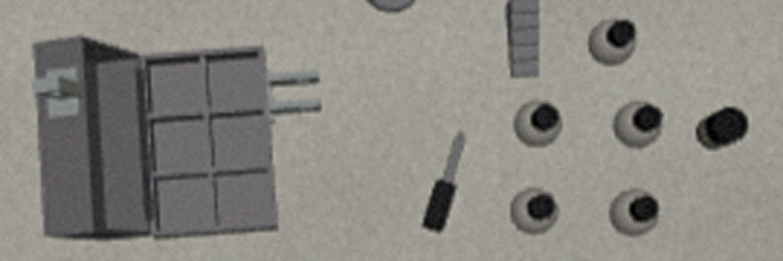

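Run:
```python
from h import *
from scipy.spatial.transform import Rotation as R
D={n:np.load(f'{n}_a.npz') for n in("scene","top")}
def axes(dl): return np.array([-np.sin(dl),np.cos(dl)]),np.array([-np.cos(dl),-np.sin(dl)])
for n in D:
    P=cloud(n,D[n]['d']).reshape(-1,3); z=P[:,2]
    S=P[(z>49)&(z<58)&(P[:,0]>380)&(P[:,0]<660)&(P[:,1]>95)&(P[:,1]<238)]
    best=None
    for dl in np.arange(0.0,0.2,0.004):
        ax,ay=axes(dl); q=S[:,:2]@ay; lo,hi=np.percentile(q,[1,99]); 
        h=np.histogram(q,np.arange(q.min(),q.max(),3))[0]; s=np.sum(h**2)
        if best is None or s>best[0]: best=(s,dl,lo,hi)
    dl=best[1]; ax,ay=axes(dl); qx,qy=S[:,:2]@ax,S[:,:2]@ay
    print(n,len(S),best,'mid y',(best[2]+best[3])/2)
    for q in(qx,qy):
        h,e=np.histogram(q,np.arange(q.min()-3,q.max()+3,4)); print(e[0].round(1),h.tolist())
    E=P[(z>58)&(z<80)&(P[:,0]>380)&(P[:,0]<660)&(P[:,1]>50)&(P[:,1]<125)]
    qx,qy=E[:,:2]@ax,E[:,:2]@ay
    print('ears',len(E),E.min(0).round(),E.max(0).round(),np.histogram(qy,np.arange(qy.min(),qy.max()+4,4)))
for n in D: cv2.imwrite(f'pics/crop_{n}.png',cv2.resize(D[n]['im'][165:250,225:300,::-1] if n=='top' else D[n]['im'][120:250,260:390,::-1],None,fx=5 if n=='top' else 4,fy=5 if n=='top' else 4,interpolation=cv2.INTER_CUBIC))
a=cv2.imread('pics/crop_top.png'); b=cv2.imread('pics/crop_scene.png'); H=max(len(a),len(b)); f=lambda i:np.vstack([i,np.zeros((H-len(i),i.shape[1],3),np.uint8)])
o=cv2.resize(np.hstack([f(a),f(b)]),None,fx=.88,fy=.88); print(o.shape); cv2.imwrite('pics/crop2.png',o)
```

```text
scene 410 (np.int64(8520), np.float64(0.10400000000000001), np.float64(-647.8279619744426), np.float64(-440.4736222443076)) mid y -544.1507921093751
30.1 [2, 0, 5, 4, 14, 21, 79, 53, 15, 7, 8, 7, 6, 6, 9, 3, 9, 4, 9, 6, 6, 7, 12, 13, 9, 8, 6, 6, 4, 7, 7, 4, 11, 2, 11, 2, 7, 2, 6, 9, 4]
-650.9 [24, 52, 23, 4, 5, 3, 6, 6, 9, 7, 14, 0, 1, 0, 0, 2, 6, 10, 18, 1, 0, 0, 0, 0, 1, 6, 5, 3, 4, 4, 4, 3, 5, 4, 10, 4, 3, 5, 4, 3, 5, 4, 5, 3, 4, 6, 3, 5, 4, 6, 29, 53, 24]
ears 166 [433.  54.  58.] [607. 123.  80.] (array([61, 14,  7,  0,  0,  0,  0,  1, 56, 21,  5,  0,  0,  0,  0,  0,  0,
        0,  0,  0,  0,  0,  0,  0,  0,  0,  0,  0,  0,  0,  0,  0,  0,  0,
        0,  0,  0,  0,  0,  0,  0,  1]), array([-610.96041702, -606.96041702, -602.96041702, -598.96041702,
       -594.96041702, -590.96041702, -586.96041702, -582.96041702,
       -578.96041702, -574.96041702, -570.96041702, -566.96041702,
       -562.96041702, -558.96041702, -554.96041702, -550.96041702,
       -546.96041702, -542.96041702, -538.96041702, -534.96041702,
       -530.96041702, -526.96041702, -522.96041702, -518.96041702,
[... 885 characters left out ...]
,  1,  0,  1,  1,  0,  0,  1,  0,  1,  1,  0,  0,  0,  0,  0,
        0,  0,  1]), array([-610.2046416, -606.2046416, -602.2046416, -598.2046416,
       -594.2046416, -590.2046416, -586.2046416, -582.2046416,
       -578.2046416, -574.2046416, -570.2046416, -566.2046416,
       -562.2046416, -558.2046416, -554.2046416, -550.2046416,
       -546.2046416, -542.2046416, -538.2046416, -534.2046416,
       -530.2046416, -526.2046416, -522.2046416, -518.2046416,
       -514.2046416, -510.2046416, -506.2046416, -502.2046416,
       -498.2046416, -494.2046416, -490.2046416, -486.2046416,
       -482.2046416, -478.2046416, -474.2046416, -470.2046416,
       -466.2046416, -462.2046416]))
(458, 788, 3)
```

View pics/crop2.png

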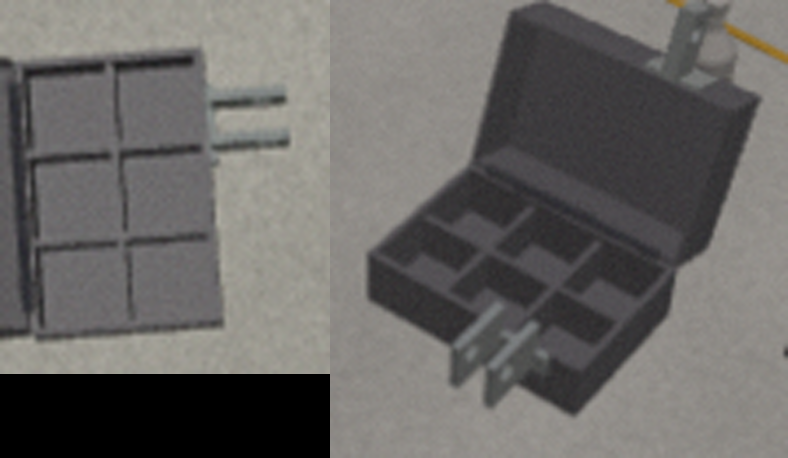

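Five bottles are confirmed. The case centre is at about (526,182), yawed by about 0.106 rad. I'll turn the tool to the case's axes and go above the first bottle.

Call:
apply_moves:
  offset:
    - [0,0,0]
    - [0,0,0]
    - [0,0,0]
    - [0,0,0]
    - [0,0,0]
    - [0,0,0]
    - [0,0,0]
    - [0,0,0]
    - [0,0,0]
    - [0,0,0]
  turn: [-0.125,-0.125,-0.125,-0.125,-0.125,-0.125,-0.125,-0.125,-0.125,-0.125]
  gripper: 0.08

```text
clock: 0.93
ee_pos: [140.2, -531.5, 218.1]
tool_rot: [-0.0, 0.727, 0.687, 0.0]
force: [-0.2, -0.4, 0.5]
finger_gap: 0.863
gripper_force: 0.0
```

Call:
apply_moves:
  offset:
    - [0,0,0]
    - [0,0,0]
    - [0.019,0.034,0]
    - [0.019,0.034,0]
    - [0.019,0.034,0]
    - [0.019,0.034,0]
    - [0.019,0.034,0]
    - [0.019,0.034,0]
    - [0.019,0.034,0]
  turn: [-0.125,-0.044,0,0,0,0,0,0,0]

```text
clock: 1.68
ee_pos: [363.9, -372.8, 218.4]
tool_rot: [-0.0, 0.669, 0.743, 0.0]
force: [0.9, -0.2, 0.4]
finger_gap: 0.862
gripper_force: 0.0
```

```bash
cat >> h.py <<'E'
dl=0.106; AX=np.array([-np.sin(dl),np.cos(dl)]); AQ=np.array([np.cos(dl),np.sin(dl)])
def pq(P): P=np.atleast_2d(P)[:,:2]; return np.c_[P@AX,P@AQ]
W={'w0':(158.3,608.2),'w1':(158.3,542.2),'w2':(158.3,476.2),'w3':(92.3,608.2),'w4':(92.3,542.2),'w5':(92.3,476.2)}
def st():
    s=get_state(); x=s['ee_pos']; q=s['tool_rot']
    a=2*np.arctan2(q[2],q[1]); print('t %.1f'%s['clock'],'xyz',x.round(1),'pq',pq(x).round(1),'yaw',round(a,3),'want',round(np.pi/2+dl,3),'F',s['force'].round(1),'gap %.1f'%(93*s['finger_gap']),'gf %.1f'%s['gripper_force'],'q',s['joints'].round(2)); return s
def bottles(tag,box=(380,760,-380,-60)):
    for n in('scene','top'):
        im,d=snap(n,tag)
        for c,a,P in comps(n,im,d,60,105,box,20,70):
            print(n,c,a,P.mean(0).round(1),'pq',pq(P.mean(0)).round(1)[0])
E
python3 -c "
from h import *
st(); bottles('b')"
```

```text
t 1.7 xyz [ 363.9 -372.8  218.4] pq [[-409.2  322.5]] yaw 1.677 want 1.677 F [ 0.9 -0.2  0.4] gap 80.2 gf 0.0 q [-1.01  0.21  1.6  -0.    1.33 -1.12]
scene [194.8 250.7] 138 [ 465.4 -191.5   81.4] pq [-239.6  442.5]
scene [220.6 275. ] 149 [ 565.  -195.2   82.2] pq [-253.9  541.2]
scene [157.5 278.2] 155 [ 466.4 -304.1   81.4] pq [-351.7  431.6]
scene [182.8 305.5] 172 [ 567.1 -308.4   82.3] pq [-366.7  531.3]
scene [220.6 323.8] 178 [ 661.4 -279.8   83.1] pq [-348.3  628.1]
top [393.6 171.2] 68 [ 651.4 -273.8   84.3] pq [-341.2  618.7]
top [367.3 200.2] 65 [ 554.7 -189.5   85.7] pq [-247.1  531.5]
top [402.8 200.4] 64 [ 556.6 -302.9   86.6] pq [-360.1  521.5]
top [366.1 231.1] 63 [ 455.4 -186.2   86.2] pq [-233.3  433.2]
top [401.7 231.7] 62 [ 456.4 -299.3   85.9] pq [-345.9  422.2]
```

Call:
apply_moves:
  offset:
    - [0.0152,0.0259,0.02]
    - [0.0152,0.0259,0.02]
    - [0.0152,0.0259,0.02]
    - [0.0152,0.0259,0.02]
    - [0,0,0.025]
    - [0,0,0.025]
    - [0,0,0.02]
    - [0,0,0.01]
    - [0,0,0]
  turn: [0,0,0,0,0,0,0,0,0]

```text
clock: 2.53
ee_pos: [457.6, -302.0, 56.1]
tool_rot: [-0.003, 0.669, 0.743, 0.0]
force: [0.3, -0.3, 0.4]
finger_gap: 0.861
gripper_force: 0.0
```

Call:
apply_moves:
  offset:
    - [0,0,0]
    - [0,0,0]
    - [0,0,0]
    - [0,0,0]
    - [0,0,0]
    - [0,0,0]
    - [0,0,0]
    - [0,0,0]
  turn: [0,0,0,0,0,0,0,0]
  gripper: 0.015
  grip_force: 15

```text
clock: 3.2
ee_pos: [459.5, -303.0, 58.8]
tool_rot: [0.0, 0.669, 0.744, 0.0]
force: [0.1, -0.2, -0.3]
finger_gap: 0.337
gripper_force: 0.0
```

```bash
python3 -c "
from h import *
st(); snap('scene','c')
im=cv2.imread('pics/scene_c.png')[180:360,90:290]; cv2.imwrite('pics/c1.png',cv2.resize(im,None,fx=3,fy=3))"
```

```text
t 3.2 xyz [ 459.5 -303.    58.8] pq [[-349.9  424.8]] yaw 1.677 want 1.677 F [ 0.1 -0.2 -0.3] gap 31.4 gf 0.0 q [-0.79  0.42  1.74  0.    0.99 -0.89]
```

View pics/c1.png

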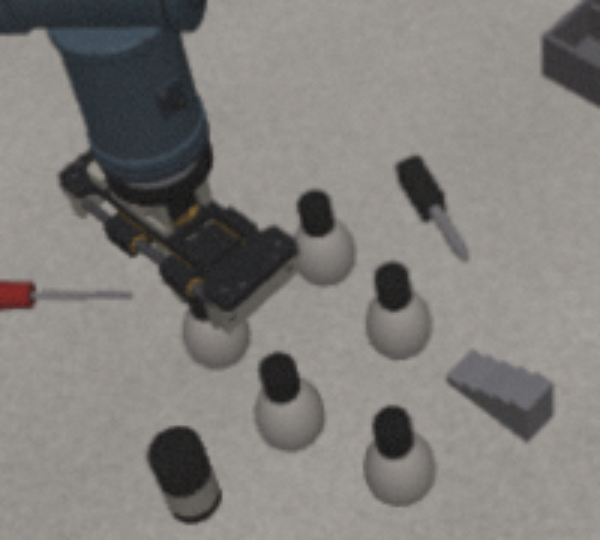

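The hand is centred on the first bottle's cap and the fingers are still closing (gap 31 mm).

Call:
apply_moves:
  offset:
    - [0,0,0]
    - [0,0,0]
    - [0,0,0]
    - [0,0,-0.01]
    - [0,0,-0.02]
    - [0,0,-0.03]
    - [0,0,-0.03]
    - [0,0,-0.03]
    - [0,0,0]
    - [0,0,0]
  turn: [0,0,0,0,0,0,0,0,0,0]

```text
clock: 4.08
ee_pos: [460.3, -303.8, 181.1]
tool_rot: [0.002, 0.669, 0.744, -0.0]
force: [-0.4, -0.4, -1.4]
finger_gap: 0.297
gripper_force: 15.0
```

```bash
python3 -c "
from h import *
st()"
```

```text
t 4.1 xyz [ 460.3 -303.8  181.1] pq [[-350.8  425.6]] yaw 1.677 want 1.677 F [-0.4 -0.4 -1.4] gap 27.6 gf 15.0 q [-0.79  0.29  1.59  0.    1.26 -0.89]
```

Call:
apply_moves:
  offset:
    - [0.015,0.001,0]
    - [0.03,0.003,0]
    - [0.035,0.004,0]
    - [0.035,0.004,0]
    - [0.035,0.004,0]
    - [0.035,0.004,0]
    - [0.035,0.004,0]
    - [0.035,0.004,0]
    - [0.035,0.004,0]
    - [0.035,0.004,0]
  turn: [0,0,0,0,0,0,0,0,0,0]

```text
clock: 4.92
ee_pos: [458.5, 26.7, 176.9]
tool_rot: [-0.002, 0.669, 0.744, -0.001]
force: [0.6, 0.4, -0.5]
finger_gap: 0.299
gripper_force: 15.0
```

Call:
apply_moves:
  offset:
    - [0.035,0.004,0]
    - [0.035,0.004,0]
    - [0.028,0.004,0]
    - [0.015,0.002,0]
    - [0.005,0,0]
    - [0,0,0]
    - [0,0,0]
  turn: [0,0,0,0,0,0,0]

```text
clock: 5.5
ee_pos: [461.2, 142.6, 177.7]
tool_rot: [-0.001, 0.668, 0.744, -0.001]
force: [-0.7, -0.3, -0.6]
finger_gap: 0.296
gripper_force: 15.0
```

```bash
python3 -c "
from h import *
st(); snap('scene','d'); snap('top','d'); a=cv2.imread('pics/scene_d.png')[60:260,230:430]; b=cv2.imread('pics/top_d.png')[150:260,180:380]
cv2.imwrite('pics/d1.png',np.hstack([cv2.resize(a,(400,400)),cv2.resize(b,(400,220))[:,:].copy() if 0 else cv2.copyMakeBorder(cv2.resize(b,(400,220)),0,180,0,0,0)]))
for w in('w5','w2'):
    p,q=W[w]; xy=p*AX+q*AQ; print(w,xy.round(1),proj('scene',[*xy,54]).round(),proj('top',[*xy,54]).round())"
```

```text
t 5.5 xyz [461.2 142.6 177.7] pq [[ 93.  473.7]] yaw 1.678 want 1.677 F [-0.7 -0.3 -0.6] gap 27.5 gf 15.0 q [ 0.07  0.17  1.75 -0.    1.22 -0.04]
w5 [463.8 142.2] [[287. 190.]] [[263. 227.]]
w2 [456.8 207.8] [[301. 178.]] [[243. 228.]]
```

View pics/d1.png

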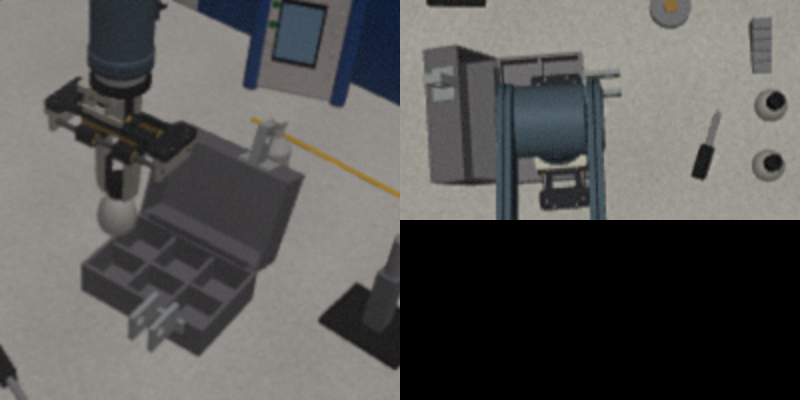

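```bash
python3 -c "
from h import *
im=np.load('scene_d.npz')['im']; d=np.load('scene_d.npz')['d']
print('proj widest',proj('scene',[[461.2,142.6,136],[461.2,142.6,119],[463.8,142.2,140]]).round(1))
P=cloud('scene',d); m=(P[...,2]>112)&(P[...,2]<155)&(P[...,1]>90)&(P[...,1]<200)&(P[...,0]>400)&(P[...,0]<520)
Q=P[m]; v,u=np.nonzero(m); print(len(Q),Q.mean(0),u.min(),u.max(),v.min(),v.max())
from scipy.optimize import least_squares
Q2=Q[(Q[:,2]>128)&(Q[:,2]<146)]; r=least_squares(lambda c:np.hypot(Q2[:,0]-c[0],Q2[:,1]-c[1])-26,[461,142],loss='soft_l1'); print(r.x,len(Q2))
# same circle fit for standing bottles
for n in('scene','top'):
  P=cloud(n,np.load(f'{n}_a.npz')['d']).reshape(-1,3)
  for c in((459,-187),(559,-191.5),(459.5,-302),(560,-305),(655,-276)):
    Q=P[(P[:,2]>9)&(P[:,2]<26)&(np.hypot(P[:,0]-c[0],P[:,1]-c[1])<45)]
    Z=P[(P[:,2]>60)&(P[:,2]<84)&(np.hypot(P[:,0]-c[0],P[:,1]-c[1])<25)]
    r=least_squares(lambda c:np.hypot(Q[:,0]-c[0],Q[:,1]-c[1])-26.3,c,loss='soft_l1'); r2=least_squares(lambda c:np.hypot(Z[:,0]-c[0],Z[:,1]-c[1])-14,c,loss='soft_l1'); print(n,r.x.round(1),r2.x.round(1))
"
```

```text
proj widest [[287.4 167.8]
 [287.3 172.5]
 [288.  167.2]]
177 [475.33053589 127.50836783 140.80971816] 278 297 162 178
[462.80223314 142.5707576 ] 95
scene [ 459.7 -187.1] [ 459.3 -187. ]
scene [ 560.2 -191.1] [ 560.  -190.3]
scene [ 460.5 -302.2] [ 459.5 -301.5]
scene [ 561.2 -306.3] [ 561.4 -306.6]
scene [ 656.6 -276.4] [ 657.1 -276.7]
top [ 454.8 -187.7] [ 460.5 -184.8]
top [ 558.1 -189.8] [ 555.6 -192.4]
top [ 456.6 -301.9] [ 457.  -302.3]
top [ 558.1 -306.8] [ 558.8 -306.6]
top [ 652.7 -276.8] [ 653.3 -276.7]
```

Both views agree with the robot to within 2 mm. I'll lower the bottle into well 5.

Call:
apply_moves:
  offset:
    - [0,0.0025,0.015]
    - [0,0,0.02]
    - [0,0,0.02]
    - [0,0,0.01]
    - [0,0,0.008]
    - [0,0,0.008]
    - [0,0,0.008]
    - [0,0,0.006]
    - [0,0,0.004]
    - [0,0,0]
  turn: [0,0,0,0,0,0,0,0,0,0]

```text
clock: 6.43
ee_pos: [464.4, 143.1, 79.1]
tool_rot: [-0.0, 0.669, 0.744, -0.0]
force: [0.3, 0.5, -1.5]
finger_gap: 0.299
gripper_force: 15.0
```

```bash
python3 -c "
from h import *
st()"
```

```text
t 6.4 xyz [464.4 143.1  79.1] pq [[ 93.1 477. ]] yaw 1.677 want 1.677 F [ 0.3  0.5 -1.5] gap 27.8 gf 15.0 q [ 0.07  0.29  1.87 -0.    0.98 -0.04]
```

Call:
apply_moves:
  offset:
    - [0,0,0.004]
    - [0,0,0.004]
    - [0,0,0.003]
    - [0,0,0.001]
    - [0,0,0.001]
    - [0,0,0.001]
    - [0,0,0.0]
    - [0,0,0.0]
  turn: [0,0,0,0,0,0,0,0]

```text
clock: 7.1
ee_pos: [464.8, 143.1, 65.7]
tool_rot: [0.0, 0.669, 0.744, 0.0]
force: [-0.3, 0.6, -1.2]
finger_gap: 0.299
gripper_force: 15.0
```

```bash
python3 -c "
from h import *
st()"
```

```text
t 7.1 xyz [464.8 143.1  65.7] pq [[ 93.1 477.4]] yaw 1.677 want 1.677 F [-0.3  0.6 -1.2] gap 27.8 gf 15.0 q [ 0.07  0.31  1.89  0.    0.95 -0.04]
```

Call:
apply_moves:
  offset:
    - [0,0,0.001]
    - [0,0,0.001]
    - [0,0,0]
  turn: [0,0,0]

```text
clock: 7.35
ee_pos: [465.0, 143.1, 64.6]
tool_rot: [0.0, 0.669, 0.744, 0.0]
force: [-1.3, -0.3, 7.6]
finger_gap: 0.301
gripper_force: 15.0
```

Call:
apply_moves:
  offset:
    - [0,0,0]
    - [0,0,0]
    - [0,0,0]
    - [0,0,0]
    - [0,0,-0.01]
    - [0,0,-0.03]
    - [0,0,-0.04]
    - [0,0,-0.04]
  turn: [0,0,0,0,0,0,0,0]
  gripper: 0.048

```text
clock: 8.02
ee_pos: [463.7, 143.0, 184.9]
tool_rot: [-0.001, 0.669, 0.744, -0.001]
force: [0.3, 0.0, -0.1]
finger_gap: 0.518
gripper_force: 0.0
```

Call:
apply_moves:
  offset:
    - [-0.03,0,0]
    - [-0.04,-0.003,0]
    - [-0.04,-0.005,0]
    - [-0.04,-0.005,0]
    - [-0.04,-0.005,0]
    - [-0.04,-0.005,0]
    - [-0.03,-0.005,0]
    - [-0.015,-0.005,0]
    - [0,0,0]
  turn: [0,0,0,0,0,0,0,0,0]
  gripper: 0.08

```text
clock: 8.77
ee_pos: [460.8, -137.3, 184.3]
tool_rot: [0.001, 0.67, 0.742, -0.0]
force: [0.9, 0.1, 0.2]
finger_gap: 0.86
gripper_force: 0.0
```

```bash
cat >> h.py <<'E'
from scipy.optimize import least_squares
def fitb(tag,cs):
    im={n:snap(n,tag)[1] for n in('scene','top')}
    for c in cs:
        o=[]
        for n in im:
            P=cloud(n,im[n]).reshape(-1,3); near=np.hypot(P[:,0]-c[0],P[:,1]-c[1])
            Q=P[(P[:,2]>9)&(P[:,2]<26)&(near<45)]
            r=least_squares(lambda c:np.hypot(Q[:,0]-c[0],Q[:,1]-c[1])-26.3,c,loss='soft_l1') if len(Q)>20 else None
            o.append(r.x if r else [np.nan]*2)
        m=np.mean(o,0); print(c,'sc',np.round(o[0],1),'top',np.round(o[1],1),'mean',m.round(1),'pq',pq(m)[0].round(1))
E
python3 -c "
from h import *
st(); fitb('e',((458,-187),(559,-191),(560,-306),(655,-276))); bottles('e',(380,660,100,250))"
```

```text
t 8.8 xyz [ 460.8 -137.3  184.3] pq [[-185.3  443.7]] yaw 1.673 want 1.677 F [0.9 0.1 0.2] gap 79.9 gf 0.0 q [-0.52  0.16  1.75 -0.    1.23 -0.62]
(458, -187) sc [ 459.7 -187.1] top [nan nan] mean [nan nan] pq [nan nan]
(559, -191) sc [ 560.5 -191.1] top [nan nan] mean [nan nan] pq [nan nan]
(560, -306) sc [ 560.9 -306.2] top [nan nan] mean [nan nan] pq [nan nan]
(655, -276) sc [ 656.9 -276.4] top [ 652.8 -277.1] mean [ 654.8 -276.7] pq [-344.5  621.9]
scene [288.6 183.7] 121 [471.1 138.5  85.8] pq [ 87.9 483.1]
top [262.2 226.2] 58 [462.1 143.8  93.5] pq [ 94.1 474.7]
```

Bottle 1 is seated (contact at TCP z 64.6). Next is the bottle at (458,-187), going to well 4.

Call:
apply_moves:
  offset:
    - [-0.02,-0.004,0.01]
    - [-0.02,-0.004,0.02]
    - [-0.009,0,0.025]
    - [0,0,0.025]
    - [0,0,0.025]
    - [0,0,0.015]
    - [0,0,0.006]
    - [0,0,0]
  turn: [0,0,0,0,0,0,0,0]

```text
clock: 9.63
ee_pos: [457.7, -181.6, 56.5]
tool_rot: [-0.002, 0.668, 0.744, -0.0]
force: [0.1, -0.3, 0.2]
finger_gap: 0.86
gripper_force: 0.0
```

Call:
apply_moves:
  offset:
    - [0,0,0]
    - [0,0,0]
    - [0,0,0]
    - [0,0,0]
    - [0,0,0]
    - [0,0,0]
    - [0,0,0]
    - [0,0,0]
    - [0,0,0]
    - [0,0,0]
  turn: [0,0,0,0,0,0,0,0,0,0]
  gripper: 0.015

```text
clock: 10.47
ee_pos: [458.2, -183.4, 57.6]
tool_rot: [-0.0, 0.669, 0.744, -0.0]
force: [-0.0, 0.2, 1.0]
finger_gap: 0.296
gripper_force: 15.0
```

Call:
apply_moves:
  offset:
    - [0,0,-0.01]
    - [0,0,-0.03]
    - [0,0,-0.04]
    - [0,0,-0.04]
    - [0,0,0]
  turn: [0,0,0,0,0]

```text
clock: 10.88
ee_pos: [462.1, -185.9, 185.9]
tool_rot: [0.007, 0.669, 0.744, 0.001]
force: [1.6, -0.6, -0.4]
finger_gap: 0.299
gripper_force: 15.0
```

```bash
python3 -c "
from h import *
st()"
```

```text
t 10.9 xyz [ 462.1 -185.9  185.9] pq [[-233.7  439.8]] yaw 1.677 want 1.677 F [ 1.6 -0.6 -0.4] gap 27.9 gf 15.0 q [-0.61  0.18  1.72  0.    1.23 -0.71]
```

Call:
apply_moves:
  offset:
    - [0.02,0.01,0]
    - [0.035,0.011,0]
    - [0.035,0.011,0]
    - [0.035,0.011,0]
    - [0.035,0.011,0]
    - [0.035,0.011,0]
    - [0.035,0.011,0]
    - [0.035,0.011,0]
    - [0.035,0.011,0]
    - [0.025,0.005,0]
  turn: [0,0,0,0,0,0,0,0,0,0]

```text
clock: 11.72
ee_pos: [526.6, 153.7, 177.8]
tool_rot: [-0.0, 0.668, 0.744, 0.001]
force: [-0.5, 0.2, -1.8]
finger_gap: 0.296
gripper_force: 15.0
```

Call:
apply_moves:
  offset:
    - [0.005,0,0]
    - [0,0,0]
    - [0,0,0]
    - [0,0,0]
  turn: [0,0,0,0]

```text
clock: 12.05
ee_pos: [525.6, 154.4, 177.6]
tool_rot: [0.0, 0.669, 0.743, -0.0]
force: [-0.1, 0.1, -1.7]
finger_gap: 0.296
gripper_force: 15.0
```

```bash
python3 -c "
from h import *
st(); d=snap('scene','f')[1]; P=cloud('scene',d).reshape(-1,3); z0=get_state()['ee_pos']; f=z0[2]-57.6
near=np.hypot(P[:,0]-z0[0],P[:,1]-z0[1]); Q=P[(P[:,2]>f+9)&(P[:,2]<f+26)&(near<45)]
r=least_squares(lambda c:np.hypot(Q[:,0]-c[0],Q[:,1]-c[1])-26.3,z0[:2],loss='soft_l1').x-[1.8,0]; print(len(Q),r,pq(r))"
```

```text
t 12.1 xyz [525.6 154.4 177.6] pq [[ 97.9 539. ]] yaw 1.676 want 1.677 F [-0.1  0.1 -1.7] gap 27.5 gf 15.0 q [ 0.08  0.29  1.6  -0.    1.25 -0.02]
88 [526.17831566 148.69718094] [[ 92.19206976 538.95741368]]
```

Call:
apply_moves:
  offset:
    - [-0.0005,0.003,0.015]
    - [0,0,0.02]
    - [0,0,0.02]
    - [0,0,0.01]
    - [0,0,0.01]
    - [0,0,0.01]
    - [0,0,0.01]
    - [0,0,0.006]
    - [0,0,0.004]
    - [0,0,0.001]
  turn: [0,0,0,0,0,0,0,0,0,0]

```text
clock: 12.93
ee_pos: [528.6, 155.5, 71.1]
tool_rot: [-0.0, 0.669, 0.744, -0.0]
force: [0.3, -0.4, -1.6]
finger_gap: 0.299
gripper_force: 15.0
```

Call:
apply_moves:
  offset:
    - [0,0,0.001]
    - [0,0,0.001]
    - [0,0,0.001]
    - [0,0,0.001]
    - [0,0,0]
  turn: [0,0,0,0,0]

```text
clock: 13.35
ee_pos: [528.9, 155.5, 67.7]
tool_rot: [0.0, 0.669, 0.744, 0.0]
force: [0.2, 0.3, -1.4]
finger_gap: 0.301
gripper_force: 15.0
```

```bash
python3 -c "
from h import *
st()"
```

```text
t 13.3 xyz [528.9 155.5  67.7] pq [[ 98.6 542.4]] yaw 1.677 want 1.677 F [ 0.2  0.3 -1.4] gap 28.0 gf 15.0 q [ 0.08  0.41  1.73 -0.    1.01 -0.02]
```

Call:
apply_moves:
  offset:
    - [0,0,0.001]
    - [0,0,0.001]
    - [0,0,0.001]
    - [0,0,0.001]
    - [0,0,0.0005]
    - [0,0,0]
  turn: [0,0,0,0,0,0]

```text
clock: 13.85
ee_pos: [528.8, 155.4, 63.6]
tool_rot: [0.0, 0.669, 0.744, 0.0]
force: [-1.1, 0.2, 3.2]
finger_gap: 0.296
gripper_force: 15.0
```

Call:
apply_moves:
  offset:
    - [0,0,0]
    - [0,0,0]
    - [0,0,0]
    - [0,0,0]
    - [0,0,-0.01]
    - [0,0,-0.03]
    - [0,0,-0.04]
    - [0,0,-0.04]
  turn: [0,0,0,0,0,0,0,0]
  gripper: 0.048

```text
clock: 14.52
ee_pos: [527.9, 155.3, 184.3]
tool_rot: [-0.001, 0.669, 0.744, -0.001]
force: [1.0, 0.6, 0.5]
finger_gap: 0.514
gripper_force: 0.0
```

Call:
apply_moves:
  offset:
    - [-0.03,0,0]
    - [-0.04,0,0]
    - [-0.04,0,0]
    - [-0.04,0,0]
    - [-0.04,0,0]
    - [-0.04,0,0]
    - [-0.04,0,0]
    - [-0.02,0,0]
    - [-0.009,0,0]
    - [0,0,0]
  turn: [0,0,0,0,0,0,0,0,0,0]
  gripper: 0.08

```text
clock: 15.35
ee_pos: [560.5, -143.8, 183.5]
tool_rot: [0.0, 0.67, 0.743, 0.0]
force: [-0.1, 0.7, -0.6]
finger_gap: 0.86
gripper_force: 0.0
```

```bash
python3 -c "
from h import *
st(); fitb('g',((559,-191),(560,-306),(655,-276))); bottles('g',(380,660,100,250))"
```

```text
t 15.3 xyz [ 560.5 -143.8  183.5] pq [[-202.3  542.2]] yaw 1.674 want 1.677 F [-0.1  0.7 -0.6] gap 80.0 gf 0.0 q [-0.44  0.33  1.52 -0.    1.29 -0.55]
(559, -191) sc [ 560. -191.] top [nan nan] mean [nan nan] pq [nan nan]
(560, -306) sc [ 568.7 -320.7] top [nan nan] mean [nan nan] pq [nan nan]
(655, -276) sc [ 656.6 -276.5] top [nan nan] mean [nan nan] pq [nan nan]
scene [288.7 183.7] 120 [471.1 138.7  85.8] pq [ 88.  483.2]
scene [307.5 193.6] 123 [535.1 144.9  86.8] pq [ 87.5 547.4]
top [260.7 206.1] 62 [526.3 150.6  91.8] pq [ 94.1 539.2]
top [262.2 226.2] 58 [462.  143.8  94. ] pq [ 94.1 474.7]
```

One bottle has been knocked to about (567,-321), so I'll re-measure before picking it. Next is the bottle at (558,-191).

Call:
apply_moves:
  offset:
    - [-0.02,-0.004,0.01]
    - [-0.02,-0.003,0.02]
    - [-0.009,0,0.025]
    - [0,0,0.025]
    - [0,0,0.025]
    - [0,0,0.013]
    - [0,0,0.006]
    - [0,0,0]
    - [0,0,0]
  turn: [0,0,0,0,0,0,0,0,0]

```text
clock: 16.3
ee_pos: [559.2, -190.5, 59.8]
tool_rot: [0.0, 0.668, 0.744, 0.0]
force: [-0.0, 0.2, -0.2]
finger_gap: 0.861
gripper_force: 0.0
```

```bash
python3 -c "
from h import *
st()"
```

```text
t 16.3 xyz [ 559.2 -190.5   59.8] pq [[-248.6  535.9]] yaw 1.678 want 1.677 F [-0.   0.2 -0.2] gap 80.1 gf 0.0 q [-0.52  0.48  1.63  0.    1.03 -0.62]
```

Call:
apply_moves:
  offset:
    - [0,0,0]
    - [0,0,0]
    - [0,0,0]
    - [0,0,0]
    - [0,0,0]
    - [0,0,0]
    - [0,0,0]
    - [0,0,0]
    - [0,0,0]
    - [0,0,0]
  turn: [0,0,0,0,0,0,0,0,0,0]
  gripper: 0.015

```text
clock: 17.13
ee_pos: [558.6, -191.4, 59.1]
tool_rot: [-0.0, 0.669, 0.744, -0.0]
force: [-0.5, 0.2, -0.2]
finger_gap: 0.296
gripper_force: 15.0
```

Call:
apply_moves:
  offset:
    - [0,0,-0.01]
    - [0,0,-0.03]
    - [0,0,-0.04]
    - [0,0,-0.04]
    - [0,0,0]
  turn: [0,0,0,0,0]

```text
clock: 17.55
ee_pos: [562.8, -193.5, 188.6]
tool_rot: [0.007, 0.669, 0.744, 0.002]
force: [1.6, -0.2, 0.8]
finger_gap: 0.298
gripper_force: 15.0
```

Call:
apply_moves:
  offset:
    - [0.02,0.007,0]
    - [0.035,0.007,0]
    - [0.035,0.007,0]
    - [0.035,0.007,0]
    - [0.035,0.007,0]
    - [0.035,0.007,0]
    - [0.035,0.007,0]
    - [0.035,0.007,0]
    - [0.035,0.007,0]
    - [0.03,0.006,0]
  turn: [0,0,0,0,0,0,0,0,0,0]

```text
clock: 18.38
ee_pos: [592.2, 146.6, 179.8]
tool_rot: [0.0, 0.668, 0.744, 0.0]
force: [0.4, 0.1, -0.6]
finger_gap: 0.298
gripper_force: 15.0
```

Call:
apply_moves:
  offset:
    - [0.011,0.002,0]
    - [0,0,0]
    - [0,0,0]
    - [0,0,0]
  turn: [0,0,0,0]

```text
clock: 18.72
ee_pos: [593.2, 153.8, 179.2]
tool_rot: [0.0, 0.669, 0.743, -0.0]
force: [0.4, 0.6, -1.1]
finger_gap: 0.295
gripper_force: 15.0
```

```bash
cat >> h.py <<'E'
def held(tag,zg):
    s=st(); d=snap('scene',tag)[1]; P=cloud('scene',d).reshape(-1,3); z0=s['ee_pos']; f=z0[2]-zg
    near=np.hypot(P[:,0]-z0[0],P[:,1]-z0[1]); Q=P[(P[:,2]>f+9)&(P[:,2]<f+26)&(near<45)]
    r=least_squares(lambda c:np.hypot(Q[:,0]-c[0],Q[:,1]-c[1])-26.3,z0[:2],loss='soft_l1').x-[1.8,0]; print('held',len(Q),r.round(1),pq(r).round(1))
E
python3 -c "
from h import *
held('h',59.8)"
```

```text
t 18.7 xyz [593.2 153.8 179.2] pq [[ 90.1 606.1]] yaw 1.676 want 1.677 F [ 0.4  0.6 -1.1] gap 27.4 gf 15.0 q [ 0.07  0.4   1.43 -0.    1.31 -0.03]
held 93 [593.  152.2] [[ 88.6 605.7]]
```

Call:
apply_moves:
  offset:
    - [0.003,0.002,0.015]
    - [0,0,0.02]
    - [0,0,0.02]
    - [0,0,0.01]
    - [0,0,0.01]
    - [0,0,0.01]
    - [0,0,0.01]
    - [0,0,0.006]
    - [0,0,0.005]
    - [0,0,0.002]
  turn: [0,0,0,0,0,0,0,0,0,0]

```text
clock: 19.6
ee_pos: [594.7, 158.4, 70.5]
tool_rot: [-0.0, 0.669, 0.744, -0.0]
force: [0.1, -0.4, 0.4]
finger_gap: 0.299
gripper_force: 15.0
```

Call:
apply_moves:
  offset:
    - [0,0,0.001]
    - [0,0,0.001]
    - [0,0,0.001]
    - [0,0,0.001]
    - [0,0,0]
  turn: [0,0,0,0,0]

```text
clock: 20.02
ee_pos: [594.9, 158.5, 67.3]
tool_rot: [0.0, 0.669, 0.744, 0.0]
force: [0.1, -0.1, -0.9]
finger_gap: 0.302
gripper_force: 15.0
```

```bash
python3 -c "
from h import *
st()"
```

```text
t 20.0 xyz [594.9 158.5  67.3] pq [[ 94.7 608.4]] yaw 1.677 want 1.677 F [ 0.1 -0.1 -0.9] gap 28.1 gf 15.0 q [ 0.08  0.51  1.56 -0.    1.08 -0.03]
```

Call:
apply_moves:
  offset:
    - [0,0,0.001]
    - [0,0,0.001]
    - [0,0,0.001]
    - [0,0,0]
  turn: [0,0,0,0]

```text
clock: 20.35
ee_pos: [595.0, 158.5, 65.0]
tool_rot: [0.0, 0.669, 0.744, 0.0]
force: [-0.8, -0.1, 4.8]
finger_gap: 0.297
gripper_force: 15.0
```

Call:
apply_moves:
  offset:
    - [0,0,0]
    - [0,0,0]
    - [0,0,0]
    - [0,0,0]
    - [0,0,-0.01]
    - [0,0,-0.03]
    - [0,0,-0.04]
    - [0,0,-0.04]
  turn: [0,0,0,0,0,0,0,0]
  gripper: 0.048

```text
clock: 21.02
ee_pos: [593.9, 158.4, 185.2]
tool_rot: [-0.001, 0.669, 0.744, -0.001]
force: [1.2, 0.1, -0.4]
finger_gap: 0.514
gripper_force: 0.0
```

Call:
apply_moves:
  offset:
    - [-0.03,-0.005,0]
    - [-0.041,-0.005,0]
    - [-0.041,-0.005,0]
    - [-0.041,-0.005,0]
    - [-0.041,-0.005,0]
    - [-0.041,-0.005,0]
    - [-0.041,-0.005,0]
    - [-0.041,-0.005,0]
    - [-0.04,-0.005,0]
    - [-0.03,-0.003,0]
  turn: [0,0,0,0,0,0,0,0,0,0]
  gripper: 0.08

```text
clock: 21.85
ee_pos: [587.6, -235.0, 185.0]
tool_rot: [0.001, 0.669, 0.743, -0.0]
force: [0.0, 0.0, -1.6]
finger_gap: 0.859
gripper_force: 0.0
```

Call:
apply_moves:
  offset:
    - [-0.007,0,0]
    - [0,0,0]
    - [0,0,0]
  turn: [0,0,0]

```text
clock: 22.1
ee_pos: [588.7, -238.1, 184.3]
tool_rot: [-0.0, 0.669, 0.743, 0.0]
force: [0.1, 0.5, -0.2]
finger_gap: 0.863
gripper_force: 0.0
```

```bash
python3 -c "
from h import *
st(); fitb('i',((568,-321),(655,-276)));bottles('i2',(380,760,-380,250))"
```

```text
t 22.1 xyz [ 588.7 -238.1  184.3] pq [[-299.   560.2]] yaw 1.676 want 1.677 F [ 0.1  0.5 -0.2] gap 80.2 gf 0.0 q [-0.56  0.43  1.37  0.    1.34 -0.67]
(568, -321) sc [ 569.5 -322. ] top [nan nan] mean [nan nan] pq [nan nan]
(655, -276) sc [ 656.7 -276.6] top [nan nan] mean [nan nan] pq [nan nan]
scene [288.7 183.6] 118 [471.2 138.8  86. ] pq [ 88.2 483.2]
scene [307.5 193.6] 123 [535.1 145.   86.5] pq [ 87.6 547.4]
scene [327.6 204.3] 129 [600.3 151.8  86.6] pq [ 87.4 613. ]
scene [174.4 295.4] 165 [ 532.5 -305.4   82.1] pq [-360.1  497.2]
scene [220.6 323.8] 174 [ 661.4 -280.    83.2] pq [-348.4  628.1]
top [259.3 186. ] 61 [591.  157.1  91.7] pq [ 93.7 604.3]
top [260.8 206.2] 61 [525.8 150.4  93.6] pq [ 94.  538.8]
top [401.1 213.3] 23 [ 515.4 -297.9   83.8] pq [-350.8  481. ]
top [262.3 226.3] 57 [461.9 143.7  93.4] pq [ 94.  474.5]
```

```bash
python3 -c "
from h import *
fitb('j',((527,-302),))"
```

```text
(527, -302) sc [ 527.  -302.7] top [nan nan] mean [nan nan] pq [nan nan]
```

Call:
apply_moves:
  offset:
    - [-0.018,-0.022,0]
    - [-0.025,-0.03,0.01]
    - [-0.015,-0.018,0.03]
    - [0,0,0.03]
    - [0,0,0.03]
    - [0,0,0.017]
    - [0,0,0.008]
    - [0,0,0]
    - [0,0,0]
  turn: [0,0,0,0,0,0,0,0,0]

```text
clock: 23.15
ee_pos: [525.9, -303.3, 59.7]
tool_rot: [0.0, 0.668, 0.744, 0.0]
force: [0.1, -0.9, 0.8]
finger_gap: 0.859
gripper_force: 0.0
```

```bash
python3 -c "
from h import *
st()"
```

```text
t 23.1 xyz [ 525.9 -303.3   59.7] pq [[-357.2  490.9]] yaw 1.678 want 1.677 F [ 0.1 -0.9  0.8] gap 79.9 gf 0.0 q [-0.71  0.5   1.59  0.    1.05 -0.81]
```

Call:
apply_moves:
  offset:
    - [0,0,0]
    - [0,0,0]
    - [0,0,0]
    - [0,0,0]
    - [0,0,0]
    - [0,0,0]
    - [0,0,0]
    - [0,0,0]
    - [0,0,0]
    - [0,0,0]
  turn: [0,0,0,0,0,0,0,0,0,0]
  gripper: 0.015

```text
clock: 23.98
ee_pos: [525.3, -303.5, 59.1]
tool_rot: [-0.0, 0.669, 0.744, 0.0]
force: [-1.3, 0.1, 0.3]
finger_gap: 0.3
gripper_force: 15.0
```

Call:
apply_moves:
  offset:
    - [0,0,-0.01]
    - [0,0,-0.03]
    - [0,0,-0.04]
    - [0,0,-0.04]
    - [0,0,0]
  turn: [0,0,0,0,0]

```text
clock: 24.4
ee_pos: [529.0, -306.4, 188.8]
tool_rot: [0.007, 0.669, 0.744, 0.0]
force: [1.1, -0.5, -0.1]
finger_gap: 0.297
gripper_force: 15.0
```

Call:
apply_moves:
  offset:
    - [0.02,0,0]
    - [0.035,-0.001,0]
    - [0.035,-0.001,0]
    - [0.035,-0.001,0]
    - [0.035,-0.001,0]
    - [0.035,-0.001,0]
    - [0.035,-0.001,0]
    - [0.035,-0.001,0]
    - [0.035,-0.001,0]
    - [0.035,-0.001,0]
  turn: [0,0,0,0,0,0,0,0,0,0]

```text
clock: 25.23
ee_pos: [480.5, 30.2, 179.8]
tool_rot: [0.0, 0.669, 0.743, 0.0]
force: [0.7, 0.1, -0.5]
finger_gap: 0.298
gripper_force: 15.0
```

Call:
apply_moves:
  offset:
    - [0.035,-0.001,0]
    - [0.035,-0.001,0]
    - [0.035,-0.001,0]
    - [0.035,-0.001,0]
    - [0.025,-0.001,0]
    - [0.012,-0.001,0]
    - [0,0,0]
    - [0,0,0]
    - [0,0,0]
  turn: [0,0,0,0,0,0,0,0,0]

```text
clock: 25.98
ee_pos: [456.5, 203.0, 179.2]
tool_rot: [0.0, 0.669, 0.743, -0.0]
force: [-0.0, -0.3, -0.8]
finger_gap: 0.299
gripper_force: 15.0
```

```bash
python3 -c "
from h import *
held('k',59.2)
for n in('scene','top'):
  P=cloud(n,np.load(n+'_a.npz')['d']).reshape(-1,3); c=pq(P)
  for z in range(60,260,15):
    m=(abs(P[:,2]-z)<7)&(c[:,0]>185)&(c[:,0]<330)&(c[:,1]>440)&(c[:,1]<645)
    if m.sum()>5: print(n,z,m.sum(),np.percentile(c[m,0],[2,10,50,90,98]).round())
"
```

```text
t 26.0 xyz [456.5 203.  179.2] pq [[153.6 475.4]] yaw 1.676 want 1.677 F [-0.  -0.3 -0.8] gap 27.8 gf 15.0 q [ 0.2   0.2   1.71 -0.    1.23  0.09]
held 89 [456.6 202.5] [[153.  475.4]]
scene 60 656 [188. 191. 208. 254. 257.]
scene 75 309 [203. 238. 257. 262. 264.]
scene 90 305 [208. 242. 263. 267. 270.]
scene 105 317 [214. 245. 268. 272. 275.]
scene 120 305 [221. 259. 274. 278. 281.]
scene 135 328 [224. 257. 279. 283. 286.]
scene 150 92 [226. 232. 279. 282. 284.]
scene 165 114 [233. 239. 287. 294. 298.]
scene 180 423 [239. 242. 255. 275. 281.]
scene 195 61 [240. 241. 246. 267. 275.]
scene 210 51 [244. 247. 252. 275. 280.]
scene 225 43 [252. 253. 257. 279. 282.]
scene 240 52 [255. 257. 264. 284. 287.]
top 60 528 [190. 194. 208. 254. 256.]
top 75 22 [197. 203. 234. 255. 256.]
top 90 16 [208. 209. 219. 245. 248.]
top 105 17 [212. 215. 228. 248. 251.]
top 120 11 [218. 218. 224. 235. 239.]
top 135 13 [225. 225. 230. 245. 247.]
top 150 8 [227. 229. 232. 239. 242.]
top 165 303 [243. 275. 288. 296. 297.]
top 180 669 [242. 245. 262. 279. 289.]
top 195 63 [241. 243. 248. 260. 268.]
top 210 21 [247. 249. 251. 273. 276.]
top 225 23 [252. 253. 277. 290. 290.]
top 240 43 [259. 260. 271. 283. 286.]
```

Call:
apply_moves:
  offset:
    - [0.005,0.001,0.015]
    - [0,0,0.02]
    - [0,0,0.02]
    - [0,0,0.01]
    - [0,0,0.01]
    - [0,0,0.01]
    - [0,0,0.01]
    - [0,0,0.006]
    - [0,0,0.005]
    - [0,0,0.003]
  turn: [0,0,0,0,0,0,0,0,0,0]

```text
clock: 26.87
ee_pos: [456.7, 209.1, 69.7]
tool_rot: [-0.0, 0.669, 0.744, -0.0]
force: [0.2, -0.4, -0.6]
finger_gap: 0.291
gripper_force: 15.0
```

Call:
apply_moves:
  offset:
    - [0,0,0.001]
    - [0,0,0.001]
    - [0,0,0.001]
    - [0,0,0.001]
    - [0,0,0]
  turn: [0,0,0,0,0]

```text
clock: 27.28
ee_pos: [456.8, 209.2, 66.3]
tool_rot: [0.0, 0.669, 0.744, 0.0]
force: [0.4, -0.8, -1.8]
finger_gap: 0.302
gripper_force: 15.0
```

```bash
python3 -c "
from h import *
st()"
```

```text
t 27.3 xyz [456.8 209.2  66.3] pq [[159.7 476.4]] yaw 1.677 want 1.677 F [ 0.4 -0.8 -1.8] gap 28.1 gf 15.0 q [0.21 0.33 1.85 0.   0.96 0.1 ]
```

Call:
apply_moves:
  offset:
    - [0,0,0.001]
    - [0,0,0.001]
    - [0,0,0]
  turn: [0,0,0]

```text
clock: 27.53
ee_pos: [457.0, 209.2, 65.1]
tool_rot: [0.0, 0.669, 0.744, 0.0]
force: [-1.4, -1.1, 7.2]
finger_gap: 0.296
gripper_force: 15.0
```

Call:
apply_moves:
  offset:
    - [0,0,0]
    - [0,0,0]
    - [0,0,0]
    - [0,0,0]
    - [0,0,-0.01]
    - [0,0,-0.03]
    - [0,0,-0.04]
    - [0,0,-0.04]
  turn: [0,0,0,0,0,0,0,0]
  gripper: 0.048

```text
clock: 28.2
ee_pos: [455.7, 208.9, 185.4]
tool_rot: [-0.001, 0.669, 0.744, -0.001]
force: [0.4, 0.3, 0.5]
finger_gap: 0.516
gripper_force: 0.0
```

Call:
apply_moves:
  offset:
    - [-0.0375,0.0103,0]
    - [-0.0375,0.0103,0]
    - [-0.0375,0.0103,0]
    - [-0.0375,0.0103,0]
    - [-0.0375,0.0103,0]
    - [-0.0375,0.0103,0]
    - [-0.0375,0.0103,0]
    - [-0.0375,0.0103,0]
    - [-0.0375,0.0103,0]
    - [-0.0375,0.0103,0]
  turn: [0,0,0,0,0,0,0,0,0,0]
  gripper: 0.08

```text
clock: 29.03
ee_pos: [599.2, -154.8, 184.9]
tool_rot: [0.0, 0.669, 0.743, 0.0]
force: [0.2, -0.5, 0.7]
finger_gap: 0.861
gripper_force: 0.0
```

Call:
apply_moves:
  offset:
    - [-0.0375,0.0103,0]
    - [-0.0375,0.0103,0]
    - [0,0,0]
    - [0,0,0]
    - [0,0,0]
  turn: [0,0,0,0,0]

```text
clock: 29.45
ee_pos: [626.8, -224.8, 184.1]
tool_rot: [-0.001, 0.669, 0.743, 0.0]
force: [0.8, 0.8, -0.7]
finger_gap: 0.859
gripper_force: 0.0
```

```bash
python3 -c "
from h import *
st(); fitb('l',((655,-276),));bottles('l2',(380,760,-380,250))"
```

```text
t 29.4 xyz [ 626.8 -224.8  184.1] pq [[-289.9  599.5]] yaw 1.676 want 1.677 F [ 0.8  0.8 -0.7] gap 79.9 gf 0.0 q [-0.51  0.49  1.28  0.    1.37 -0.62]
(655, -276) sc [ 656.9 -276.5] top [nan nan] mean [nan nan] pq [nan nan]
scene [302.3 171. ] 110 [463.2 204.6  85.8] pq [154.4 482.2]
scene [288.7 183.7] 119 [471.1 138.6  85.7] pq [ 88.  483.1]
scene [307.5 193.7] 121 [535.3 145.   86.4] pq [ 87.5 547.6]
scene [327.6 204.3] 130 [600.4 151.6  86.6] pq [ 87.3 613. ]
scene [220.7 323.8] 174 [ 661.6 -279.8   83. ] pq [-348.3  628.2]
top [259.3 185.9] 62 [591.  157.2  92.7] pq [ 93.8 604.3]
top [260.8 206.2] 59 [525.8 150.2  93.7] pq [ 93.8 538.7]
top [262.2 226.2] 57 [462.  144.   93.1] pq [ 94.3 474.7]
top [241.8 228.1] 59 [454.6 208.3  92.1] pq [159.1 474.1]
```

Call:
apply_moves:
  offset:
    - [-0.02,0.008,0]
    - [-0.02,0.01,0.01]
    - [-0.015,0.005,0.03]
    - [0,0,0.03]
    - [0,0,0.03]
    - [0,0,0.017]
    - [0,0,0.008]
    - [0,0,0]
    - [0,0,0]
  turn: [0,0,0,0,0,0,0,0,0]

```text
clock: 30.4
ee_pos: [656.5, -277.0, 60.1]
tool_rot: [0.0, 0.668, 0.744, 0.0]
force: [0.2, 0.0, 1.3]
finger_gap: 0.858
gripper_force: 0.0
```

Call:
apply_moves:
  offset:
    - [0,0,0]
    - [0,0,0]
    - [0,0,0]
    - [0,0,0]
    - [0,0,0]
    - [0,0,0]
    - [0,0,0]
    - [0,0,0]
    - [0,0,0]
    - [0,0,0]
  turn: [0,0,0,0,0,0,0,0,0,0]
  gripper: 0.015

```text
clock: 31.23
ee_pos: [655.8, -277.5, 59.0]
tool_rot: [-0.0, 0.669, 0.744, -0.0]
force: [0.1, -0.3, 0.5]
finger_gap: 0.299
gripper_force: 15.0
```

```bash
python3 -c "
from h import *
st()"
```

```text
t 31.2 xyz [ 655.8 -277.5   59. ] pq [[-345.3  622.8]] yaw 1.677 want 1.677 F [ 0.1 -0.3  0.5] gap 27.8 gf 15.0 q [-0.56  0.67  1.29 -0.    1.19 -0.66]
```

Call:
apply_moves:
  offset:
    - [0,0,-0.01]
    - [0,0,-0.03]
    - [0,0,-0.04]
    - [0,0,-0.04]
    - [0,0,0]
    - [0.018,-0.003,0]
    - [0.036,-0.006,0]
    - [0.036,-0.006,0]
    - [0.036,-0.006,0]
    - [0.036,-0.006,0]
  turn: [0,0,0,0,0,0,0,0,0,0]

```text
clock: 32.07
ee_pos: [611.3, -118.0, 179.7]
tool_rot: [0.0, 0.669, 0.743, 0.0]
force: [0.0, 0.3, -0.3]
finger_gap: 0.3
gripper_force: 15.0
```

Call:
apply_moves:
  offset:
    - [0.036,-0.006,0]
    - [0.036,-0.006,0]
    - [0.036,-0.006,0]
    - [0.036,-0.006,0]
    - [0.036,-0.006,0]
    - [0.036,-0.006,0]
    - [0.036,-0.006,0]
    - [0.036,-0.006,0]
    - [0.036,-0.005,0]
    - [0.018,-0.003,0]
  turn: [0,0,0,0,0,0,0,0,0,0]

```text
clock: 32.9
ee_pos: [518.6, 218.6, 179.9]
tool_rot: [-0.0, 0.668, 0.744, 0.001]
force: [-0.3, -0.3, -0.7]
finger_gap: 0.299
gripper_force: 15.0
```

Call:
apply_moves:
  offset:
    - [0,0,0]
    - [0,0,0]
    - [0,0,0]
  turn: [0,0,0]

```text
clock: 33.15
ee_pos: [520.4, 214.2, 179.5]
tool_rot: [0.0, 0.669, 0.744, 0.0]
force: [0.3, -0.2, -1.2]
finger_gap: 0.296
gripper_force: 15.0
```

```bash
python3 -c "
from h import *
held('m',59)"
```

```text
t 33.1 xyz [520.4 214.2 179.5] pq [[158.  540.1]] yaw 1.677 want 1.677 F [ 0.3 -0.2 -1.2] gap 27.5 gf 15.0 q [ 0.19  0.31  1.56 -0.    1.27  0.09]
held 86 [520.2 214.1] [[157.9 539.9]]
```

Call:
apply_moves:
  offset:
    - [0.0005,0.002,0.015]
    - [0,0,0.02]
    - [0,0,0.02]
    - [0,0,0.01]
    - [0,0,0.01]
    - [0,0,0.01]
    - [0,0,0.01]
    - [0,0,0.006]
    - [0,0,0.005]
    - [0,0,0.003]
  turn: [0,0,0,0,0,0,0,0,0,0]

```text
clock: 34.03
ee_pos: [522.0, 215.6, 69.7]
tool_rot: [-0.0, 0.669, 0.744, -0.0]
force: [0.3, -0.2, -1.1]
finger_gap: 0.299
gripper_force: 15.0
```

Call:
apply_moves:
  offset:
    - [0,0,0.001]
    - [0,0,0.001]
    - [0,0,0.001]
    - [0,0,0.001]
    - [0,0,0.001]
    - [0,0,0]
  turn: [0,0,0,0,0,0]

```text
clock: 34.53
ee_pos: [522.0, 215.6, 65.2]
tool_rot: [0.0, 0.669, 0.744, 0.0]
force: [-0.1, 0.5, -1.4]
finger_gap: 0.299
gripper_force: 15.0
```

```bash
python3 -c "
from h import *
st()"
```

```text
t 34.5 xyz [522.  215.6  65.2] pq [[159.1 541.9]] yaw 1.677 want 1.677 F [-0.1  0.5 -1.4] gap 27.8 gf 15.0 q [ 0.19  0.43  1.69 -0.    1.02  0.09]
```

Call:
apply_moves:
  offset:
    - [0,0,0.001]
    - [0,0,0]
  turn: [0,0]

```text
clock: 34.7
ee_pos: [522.1, 215.6, 64.9]
tool_rot: [0.0, 0.669, 0.744, 0.0]
force: [-1.5, -0.3, 5.6]
finger_gap: 0.299
gripper_force: 15.0
```

Call:
apply_moves:
  offset:
    - [0,0,0]
    - [0,0,0]
    - [0,0,0]
    - [0,0,0]
    - [0,0,-0.01]
    - [0,0,-0.03]
    - [0,0,-0.04]
    - [0,0,-0.04]
    - [0,0,-0.04]
    - [0,0,0]
  turn: [0,0,0,0,0,0,0,0,0,0]
  gripper: 0.048

```text
clock: 35.53
ee_pos: [526.3, 216.6, 234.0]
tool_rot: [0.005, 0.669, 0.744, 0.006]
force: [0.5, 0.4, 1.0]
finger_gap: 0.517
gripper_force: 0.0
```

Call:
apply_moves:
  offset:
    - [0,-0.025,-0.02]
    - [0,-0.03,-0.03]
    - [0,-0.025,-0.03]
    - [0,0,0]
    - [0,0,0]
  turn: [0,0,0,0,0]
  gripper: 0.0

```text
clock: 35.95
ee_pos: [443.2, 207.5, 306.5]
tool_rot: [0.002, 0.668, 0.744, 0.002]
force: [0.4, 0.1, -0.4]
finger_gap: 0.205
gripper_force: 0.0
```

```bash
python3 -c "
from h import *
st(); bottles('n',(380,760,-380,250))
print('pin')
for n in('scene','top'):
  z=np.load(n+'_n.npz')
  for c,a,P in comps(n,z['im'],z['d'],10,50,(350,800,-250,80),10,60): print(n,c,a,P.mean(0).round(1))
  for c,a,P in comps(n,z['im'],z['d'],50,170,(380,700,360,620),20): print(n,'left things',c,a,P.min(0).round(),P.max(0).round())
a=cv2.imread('pics/scene_n.png')[80:280,220:440];cv2.imwrite('pics/n1.png',cv2.resize(a,None,fx=2.5,fy=2.5))"
```

```text
t 36.0 xyz [443.2 207.5 306.5] pq [[159.4 462.6]] yaw 1.677 want 1.677 F [ 0.4  0.1 -0.4] gap 19.0 gf 0.0 q [ 0.21  0.1   1.52 -0.    1.52  0.1 ]
scene [302.2 170.9] 115 [462.3 205.1  85.2] pq [155.  481.4]
scene [320.7 180.7] 121 [527.5 210.   85.9] pq [153.  546.7]
scene [288.7 183.7] 120 [471.1 138.7  85.8] pq [ 88.  483.2]
scene [307.5 193.7] 123 [535.1 145.   86.4] pq [ 87.5 547.5]
scene [327.6 204.4] 132 [600.2 151.9  86.1] pq [ 87.5 612.9]
top [259.3 185.9] 62 [591.  157.3  92.4] pq [ 93.8 604.3]
top [260.8 206.1] 61 [526.  150.4  92.8] pq [ 93.9 538.9]
top [262.2 226.2] 58 [462.1 143.8  93.3] pq [ 94.1 474.7]
pin
scene [229.3 241.5] 172 [467.5 -85.4  26.1]
scene [310.3 295.6] 13 [726.  -56.   13.2]
scene [252.7 314. ] 21 [ 665.1 -191.1   19.9]
scene [260.  317.3] 11 [ 688.1 -189.3   30.6]
scene left things [369.9 130.5] 196 [481. 360.  59.] [581. 494. 165.]
top [331.  230.3] 115 [459.9 -79.4  26.8]
top left things [158.3 217. ] 246 [460. 454.  51.] [511. 505. 147.]
```

View pics/n1.png

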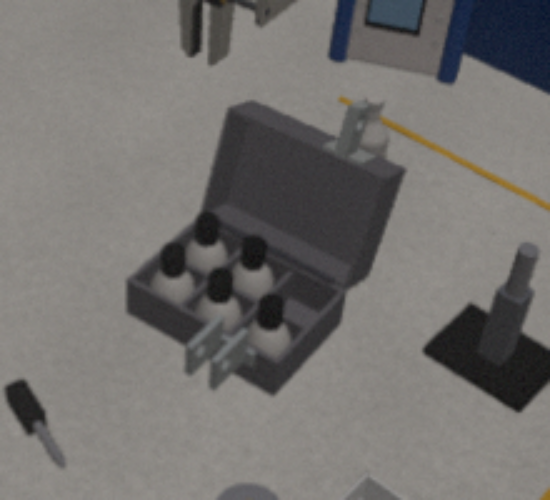

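All five bottles stand upright in wells. The hand now goes over and behind the cover.

Call:
apply_moves:
  offset:
    - [0.02,0,0]
    - [0.035,0,0]
    - [0.035,0,0]
    - [0.035,0,0]
    - [0.03,0,0]
    - [0.015,0,0]
    - [0,0,0]
    - [0,0,0]
  turn: [0,0,0,0,0,0,0,0]

```text
clock: 36.72
ee_pos: [425.0, 376.1, 301.8]
tool_rot: [-0.0, 0.668, 0.744, -0.002]
force: [0.8, -0.1, -0.7]
finger_gap: 0.005
gripper_force: 0.0
```

Call:
apply_moves:
  offset:
    - [0,0,0.02]
    - [0,0,0.03]
    - [0,0,0.03]
    - [0,0,0.03]
    - [0,0,0.03]
    - [0,0,0.02]
    - [0,0,0.005]
    - [0,0,0]
    - [0,0,0]
  turn: [0,0,0,0,0,0,0,0,0]

```text
clock: 37.47
ee_pos: [426.0, 375.6, 139.5]
tool_rot: [0.0, 0.669, 0.743, 0.0]
force: [0.5, 0.5, 0.4]
finger_gap: 0.002
gripper_force: 0.0
```

```bash
python3 -c "
from h import *
st()"
```

```text
t 37.5 xyz [426.  375.6 139.5] pq [[328.4 463.3]] yaw 1.676 want 1.677 F [0.5 0.5 0.4] gap 0.1 gf 0.0 q [ 0.53  0.35  1.6  -0.    1.18  0.42]
```

Call:
apply_moves:
  offset:
    - [-0.008,0,0]
    - [-0.008,0,0]
    - [-0.006,0,0]
    - [-0.006,0,0]
    - [-0.006,0,0]
    - [-0.006,0,-0.003]
    - [-0.006,0,-0.003]
    - [-0.006,0,-0.003]
    - [-0.006,0,-0.003]
    - [-0.006,0,-0.003]
  turn: [0,0,0,0,0,0,0,0,0,0]

```text
clock: 38.3
ee_pos: [433.5, 314.1, 156.5]
tool_rot: [0.0, 0.669, 0.744, 0.004]
force: [0.7, 5.8, 4.7]
finger_gap: 0.006
gripper_force: 2.8
```

```bash
cat >> h.py <<'E'
def lid(tag):
    for n in('scene','top'):
        d=snap(n,tag)[1]; P=cloud(n,d).reshape(-1,3); c=pq(P)
        m=(P[:,2]>115)&(c[:,0]>40)&(c[:,0]<330)&(c[:,1]>500)&(c[:,1]<570)
        if m.sum()>20: print(n,m.sum(),'p',np.percentile(c[m,0],[2,98]).round(),'z',np.percentile(P[m,2],[2,50,98]).round())
E
python3 -c "
from h import *
st(); lid('o')"
```

```text
t 38.3 xyz [433.5 314.1 156.5] pq [[266.5 464.3]] yaw 1.677 want 1.677 F [0.7 5.8 4.7] gap 0.5 gf 2.8 q [0.42 0.28 1.67 0.   1.19 0.31]
scene 1739 p [199. 291.] z [121. 285. 555.]
top 529 p [198. 292.] z [186. 198. 559.]
```

Call:
apply_moves:
  offset:
    - [-0.0065,0,-0.003]
    - [-0.0065,0,-0.003]
    - [-0.0065,0,-0.003]
    - [-0.0065,0,-0.003]
    - [-0.0065,0,-0.003]
    - [-0.0065,0,-0.003]
    - [-0.0065,0,-0.003]
    - [-0.0065,0,-0.003]
    - [-0.006,0,0]
    - [-0.006,0,0]
  turn: [0,0,0,0,0,0,0,0,0,0]

```text
clock: 39.23
ee_pos: [438.2, 248.2, 177.8]
tool_rot: [-0.0, 0.669, 0.744, -0.0]
force: [-3.0, 2.2, 1.5]
finger_gap: 0.002
gripper_force: 1.7
```

```bash
python3 -c "
from h import *
st()"
```

```text
t 39.2 xyz [438.2 248.2 177.8] pq [[200.5 462. ]] yaw 1.677 want 1.677 F [-3.   2.2  1.5] gap 0.2 gf 1.7 q [0.29 0.21 1.71 0.   1.23 0.19]
```

Call:
apply_moves:
  offset:
    - [-0.006,0,0]
    - [-0.006,0,0]
    - [-0.006,0,0]
    - [-0.006,0,0.0005]
    - [-0.006,0,0.001]
    - [-0.006,0,0.0015]
    - [-0.006,0,0.002]
    - [-0.006,0,0.002]
    - [-0.006,0,0.003]
    - [-0.006,0,0.003]
  turn: [0,0,0,0,0,0,0,0,0,0]

```text
clock: 40.07
ee_pos: [445.0, 188.6, 164.4]
tool_rot: [0.0, 0.669, 0.744, -0.0]
force: [-0.1, 1.1, 0.2]
finger_gap: 0.004
gripper_force: 0.7
```

```bash
python3 -c "
from h import *
st(); lid('p'); a=cv2.imread('pics/scene_p.png')[80:280,220:440];cv2.imwrite('pics/p1.png',cv2.resize(a,None,fx=2.5,fy=2.5))"
```

```text
t 40.1 xyz [445.  188.6 164.4] pq [[140.4 462.5]] yaw 1.677 want 1.677 F [-0.1  1.1  0.2] gap 0.4 gf 0.7 q [ 0.17  0.19  1.77 -0.    1.19  0.06]
scene 2309 p [ 79. 196.] z [127. 292. 556.]
top 303 p [ 79. 203.] z [120. 286. 555.]
```

View pics/p1.png

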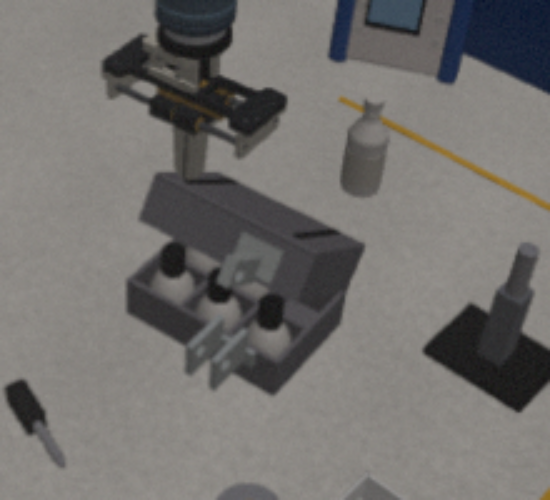

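Call:
apply_moves:
  offset:
    - [-0.004,0,0.003]
    - [-0.004,0,0.003]
    - [-0.004,0,0.003]
    - [-0.004,0,0.003]
    - [-0.004,0,0.003]
    - [-0.004,0,0.003]
    - [-0.003,0,0.003]
    - [-0.003,0,0.003]
    - [-0.003,0,0.003]
    - [-0.002,0,0.003]
  turn: [0,0,0,0,0,0,0,0,0,0]

```text
clock: 41.0
ee_pos: [448.6, 154.1, 134.2]
tool_rot: [0.0, 0.669, 0.744, -0.0]
force: [-0.1, -0.7, 1.9]
finger_gap: 0.005
gripper_force: 0.8
```

Call:
apply_moves:
  offset:
    - [-0.002,0,0.003]
    - [-0.002,0,0.003]
    - [-0.002,0,0.003]
    - [-0.002,0,0.003]
    - [-0.001,0,0.003]
    - [-0.001,0,0.002]
    - [0,0,0.001]
    - [0,0,0]
  turn: [0,0,0,0,0,0,0,0]

```text
clock: 41.67
ee_pos: [449.5, 144.6, 116.3]
tool_rot: [-0.0, 0.669, 0.744, -0.0]
force: [0.7, 0.2, 0.4]
finger_gap: 0.004
gripper_force: 0.0
```

```bash
python3 -c "
from h import *
st()"
```

```text
t 41.7 xyz [449.5 144.6 116.3] pq [[ 96.2 462.3]] yaw 1.677 want 1.677 F [0.7 0.2 0.4] gap 0.4 gf 0.0 q [ 0.07  0.22  1.86  0.    1.06 -0.03]
```

Call:
apply_moves:
  offset:
    - [0,0,0.001]
    - [0,0,0.001]
    - [0,0,0.001]
    - [0,0,0.001]
    - [0,0,0.001]
    - [0,0,0.001]
    - [0,0,0]
  turn: [0,0,0,0,0,0,0]

```text
clock: 42.25
ee_pos: [449.9, 144.5, 112.2]
tool_rot: [0.0, 0.669, 0.744, 0.0]
force: [-4.4, -2.3, 15.1]
finger_gap: 0.005
gripper_force: 7.8
```

```bash
python3 -c "
from h import *
st()"
```

```text
t 42.2 xyz [449.9 144.5 112.2] pq [[ 96.1 462.6]] yaw 1.677 want 1.677 F [-4.4 -2.3 15.1] gap 0.4 gf 7.8 q [ 0.07  0.22  1.87 -0.    1.05 -0.03]
```

Call:
apply_moves:
  offset:
    - [0,0,0.001]
    - [0,0,0.001]
    - [0,0,0]
    - [0,0,0]
  turn: [0,0,0,0]

```text
clock: 42.58
ee_pos: [449.9, 144.5, 112.0]
tool_rot: [0.001, 0.668, 0.744, 0.001]
force: [-10.0, -3.1, 31.7]
finger_gap: 0.005
gripper_force: 16.0
```

Call:
apply_moves:
  offset:
    - [0,0,-0.003]
    - [0,0,-0.01]
    - [0,0,-0.03]
    - [0,0,-0.04]
    - [-0.035,-0.005,-0.02]
    - [-0.04,-0.005,0]
    - [-0.04,-0.005,0]
    - [-0.035,-0.005,0]
    - [-0.015,0,0]
    - [0,0,0]
  turn: [0,0,0,-0.125,-0.125,-0.125,-0.125,-0.125,-0.125,-0.125]

```text
clock: 43.42
ee_pos: [497.8, -1.7, 209.8]
tool_rot: [0.001, 0.311, 0.951, -0.0]
force: [-0.2, 0.5, -0.2]
finger_gap: 0.002
gripper_force: 0.0
```

```bash
python3 -c "
from h import *
s=st()
for n in('scene','top'):
  im,d=snap(n,'q'); P=cloud(n,d); z=P[...,2]; c=pq(P.reshape(-1,3)).reshape(*d.shape,2)
  m=(z>103)&(z<121)&(c[...,0]>20)&(c[...,0]<230)&(c[...,1]>420)&(c[...,1]<670)
  k,l,ss,_=cv2.connectedComponentsWithStats(m.astype(np.uint8)); i=1+ss[1:,4].argmax(); m=(l==i)
  print(n,m.sum(),'z pct',np.percentile(z[m],[5,50,95]).round(1))
  # edges: boundary pixels ray-cast on z=112
  cnt=max(cv2.findContours(m.astype(np.uint8),cv2.RETR_EXTERNAL,cv2.CHAIN_APPROX_NONE)[0],key=cv2.contourArea).reshape(-1,2).astype(float)
  X=plane(n,cnt,112); r=cv2.minAreaRect(X[:,:2].astype(np.float32)); print(np.round(r[0],1),np.round(r[1],1),r[2],pq(np.r_[r[0],0])[0].round(1))
  e=(z>58)&(z<85)&(c[...,0]<50)&(c[...,0]>-40)&(c[...,1]>500)&(c[...,1]<660)
  h=c[e]; print('ears',e.sum(),np.percentile(h,[2,98],axis=0).round(1).tolist(),np.histogram(h[:,1],np.arange(550,625,4)))
  for cc,a,Q in comps(n,im,d,10,50,(350,600,-250,20),10,60):
    rr=cv2.minAreaRect(Q[:,:2].astype(np.float32)); print('pin',cc,a,Q.mean(0).round(1),np.percentile(Q[:,2],[50,90]).round(1),np.round(rr[0],1),np.round(rr[1],1),rr[2])
a=cv2.imread('pics/scene_q.png')[80:280,220:440];cv2.imwrite('pics/q1.png',cv2.resize(a,None,fx=2.5,fy=2.5))"
```

```text
t 43.4 xyz [497.8  -1.7 209.8] pq [[-54.4 494.8]] yaw 2.51 want 1.677 F [-0.2  0.5 -0.2] gap 0.1 gf 0.0 q [-0.23  0.17  1.67 -0.    1.3  -1.17]
scene 2796 z pct [107.9 112.  115.1]
[531.8 176.9] [210.4 148.7] 5.724478721618652 [119.7 547.5]
ears 363 [[-7.2, 568.8], [49.6, 610.0]] (array([ 0,  0,  0,  0, 15, 28, 47,  9, 25, 35, 30, 50,  6, 35, 75,  7,  1,
        0]), array([550, 554, 558, 562, 566, 570, 574, 578, 582, 586, 590, 594, 598,
       602, 606, 610, 614, 618, 622]))
pin [229.3 241.5] 171 [467.5 -85.5  26.1] [27.  30.2] [464.2 -83.3] [24.2 57.4] 72.51734161376953
top 2810 z pct [105.4 111.8 118.1]
[523.3 182.9] [206.3 139.8] 5.758419990539551 [126.5 539.7]
ears 97 [[11.7, 565.5], [49.3, 604.5]] (array([ 0,  0,  0,  5,  3,  5,  3, 12, 10, 10,  7, 14, 16, 12,  0,  0,  0,
        0]), array([550, 554, 558, 562, 566, 570, 574, 578, 582, 586, 590, 594, 598,
       602, 606, 610, 614, 618, 622]))
```

View pics/q1.png

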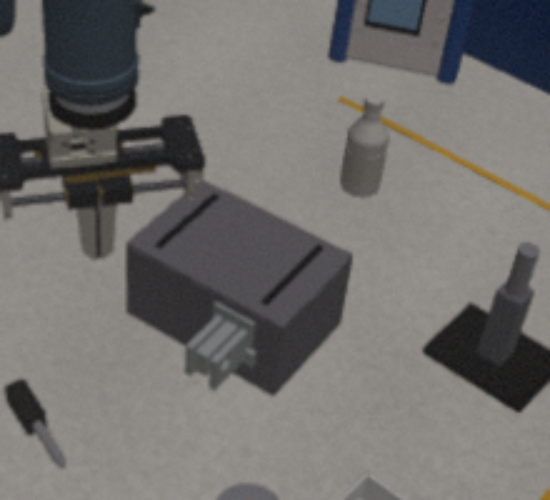

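The cover is shut, with its top at z 112 and level in both views. Now I'll turn the hand to the pin's axis and go above it.

Call:
apply_moves:
  offset:
    - [0,0,0]
    - [0,0,0]
    - [0,0,0]
    - [0.003,-0.022,0.02]
    - [0.003,-0.022,0.03]
    - [0.003,-0.022,0.03]
    - [0.0023,-0.0207,0.03]
    - [0,0,0.03]
    - [0,0,0]
    - [0,0,0]
  turn: [-0.125,-0.125,-0.047,0,0,0,0,0,0,0]
  gripper: 0.06

```text
clock: 44.35
ee_pos: [455.4, -75.7, 69.1]
tool_rot: [-0.002, 0.169, 0.986, 0.001]
force: [-1.1, 0.7, -0.0]
finger_gap: 0.633
gripper_force: 0.0
```

```bash
python3 -c "
from h import *
st()"
```

```text
t 44.4 xyz [455.4 -75.7  69.1] pq [[-123.5  444.9]] yaw 2.802 want 1.677 F [-1.1  0.7 -0. ] gap 58.8 gf 0.0 q [-0.41  0.27  1.94  0.    0.94 -1.64]
```

Call:
apply_moves:
  offset:
    - [0,0,0]
    - [-0.008,-0.0037,0.01]
    - [0,0,0.015]
    - [0,0,0.015]
    - [0,0,0.012]
    - [0,0,0.006]
    - [0,0,0.004]
    - [0,0,0]
    - [0,0,0]
  turn: [-0.045,0,0,0,0,0,0,0,0]

```text
clock: 45.1
ee_pos: [464.1, -82.6, 8.7]
tool_rot: [0.001, 0.145, 0.989, -0.0]
force: [-0.7, -0.0, -0.3]
finger_gap: 0.644
gripper_force: 0.0
```

```bash
python3 -c "
from h import *
st(); snap('scene','r'); a=cv2.imread('pics/scene_r.png')[190:300,170:290];cv2.imwrite('pics/r1.png',cv2.resize(a,None,fx=5,fy=5,interpolation=2))"
```

```text
t 45.1 xyz [464.1 -82.6   8.7] pq [[-131.2  452.8]] yaw 2.85 want 1.677 F [-0.7 -0.  -0.3] gap 59.9 gf 0.0 q [-0.41  0.38  1.97  0.    0.79 -1.69]
```

View pics/r1.png

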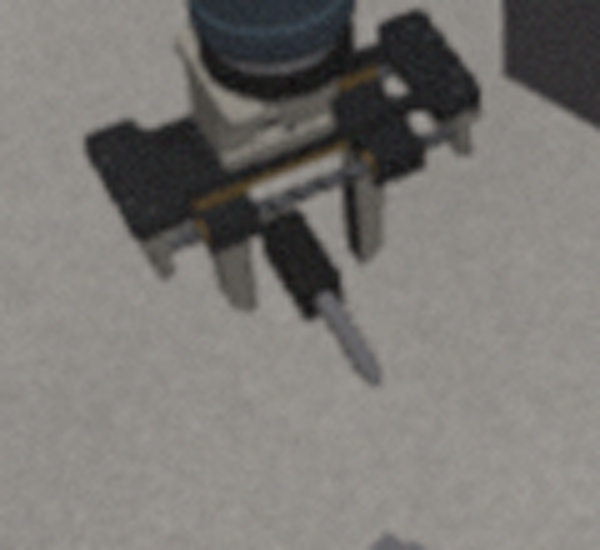

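The fingers straddle the pin's grip, aligned with it. I'll lower a little and close.

Call:
apply_moves:
  offset:
    - [0,0,0.002]
    - [0,0,0.002]
    - [0,0,0]
  turn: [0,0,0]

```text
clock: 45.4
ee_pos: [463.2, -82.6, 3.7]
tool_rot: [0.0, 0.146, 0.989, 0.0]
force: [-0.6, -0.4, 0.3]
finger_gap: 0.646
gripper_force: 0.0
```

Call:
apply_moves:
  offset:
    - [0,0,0]
    - [0,0,0]
    - [0,0,0]
    - [0,0,0]
    - [0,0,0]
    - [0,0,0]
    - [0,0,0]
    - [0,0,0]
    - [0,0,0]
  turn: [0,0,0,0,0,0,0,0,0]
  gripper: 0.012
  grip_force: 30

```text
clock: 46.15
ee_pos: [463.3, -82.6, 3.7]
tool_rot: [0.0, 0.145, 0.989, 0.0]
force: [1.0, 1.6, 0.3]
finger_gap: 0.257
gripper_force: 30.0
```

```bash
python3 -c "
from h import *
st()"
```

```text
t 46.1 xyz [463.3 -82.6   3.7] pq [[-131.1  451.9]] yaw 2.85 want 1.677 F [1.  1.6 0.3] gap 23.9 gf 30.0 q [-0.41  0.39  1.98  0.    0.78 -1.69]
```

Call:
apply_moves:
  offset:
    - [0,0,-0.005]
    - [0,0,-0.015]
    - [0,0,-0.02]
    - [0,0,-0.012]
    - [0,0,0]
    - [0,0,0]
    - [0,0,0]
    - [0,0,0]
    - [0,0,0]
    - [0,0,0]
  turn: [0,0,0,0,-0.1,-0.1,-0.1,-0.094,0,0]

```text
clock: 46.98
ee_pos: [463.1, -82.6, 55.9]
tool_rot: [-0.0, -0.05, 0.999, -0.0]
force: [0.1, 1.0, -1.3]
finger_gap: 0.256
gripper_force: 30.0
```

Call:
apply_moves:
  offset:
    - [0,0.015,0]
    - [0,0.03,0]
    - [0,0.03,0]
    - [0,0.03,0]
    - [0.0007,0.025,0]
    - [0,0.015,0]
    - [0,0,0]
    - [0,0,0]
    - [0,0,0]
  turn: [0,0,0,0,0,0,0,0,0]

```text
clock: 47.73
ee_pos: [448.0, 61.1, 55.8]
tool_rot: [0.0, -0.051, 0.999, -0.0]
force: [-0.4, -0.3, -1.2]
finger_gap: 0.258
gripper_force: 30.0
```

```bash
cat >> h.py <<'E'
U=np.array([np.cos(.102),np.sin(.102)]); V=np.array([-U[1],U[0]]); CL=np.array([582.1,75.2])
def rel():
    s=st(); e=s['ee_pos'][:2]-CL; print('rel clevis: along',round(e@U,1),'lat',round(e@V,1),'z',s['ee_pos'][2].round(1),'Falong',round(s['force'][:2]@U,1),'Flat',round(s['force'][:2]@V,1),'Fz',s['force'][2].round(1))
E
python3 -c "
from h import *
rel()
for n in('scene','top'): snap(n,'s')
a=cv2.imread('pics/scene_s.png')[160:260,250:350];b=cv2.imread('pics/top_s.png')[165:250,225:310]
cv2.imwrite('pics/s1.png',np.hstack([cv2.resize(a,(400,400),interpolation=2),cv2.resize(b,(400,400),interpolation=2)]))"
```

```text
t 47.7 xyz [448.   61.1  55.8] pq [[ 13.3 452. ]] yaw 3.243 want 1.677 F [-0.4 -0.3 -1.2] gap 24.0 gf 30.0 q [-0.11  0.27  1.97 -0.    0.89 -1.78]
rel clevis: along -134.8 lat -0.4 z 55.8 Falong -0.5 Flat -0.3 Fz -1.2
```

View pics/s1.png

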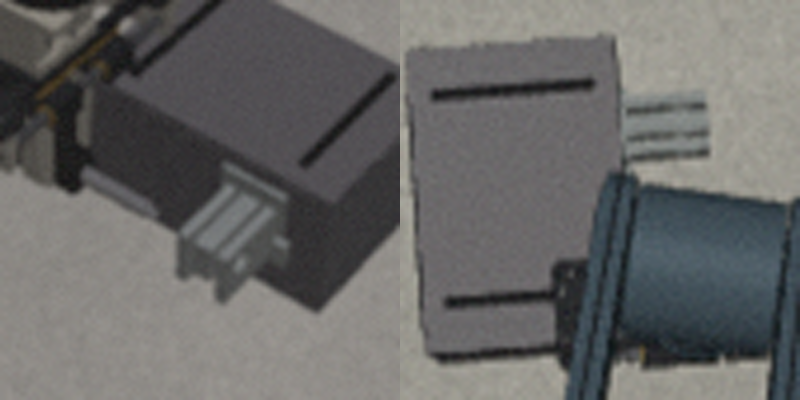

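```bash
python3 -c "
from h import *
e=np.array([448.,61.1]); 
f=lambda xy,z=66:proj('scene',[*xy,z]).round(2)
print('nose',f(e+90*U),'mid',f(e+60*U),'far hole',f(CL+20*U), 'dlat+5',f(CL+20*U+5*V),'dz+5',f(CL+20*U,71),'along+5',f(CL+25*U))
im=np.load('scene_s.npz')['im']
a=im[205:245,275:325,::-1]; cv2.imwrite('pics/s2.png',cv2.resize(a,None,fx=15,fy=15,interpolation=2))"
```

```text
nose [[289.29 213.68]] mid [[280.4  208.62]] far hole [[309.21 224.89]] dlat+5 [[310.31 223.76]] dz+5 [[309.31 223.62]] along+5 [[310.77 225.78]]
```

View pics/s2.png

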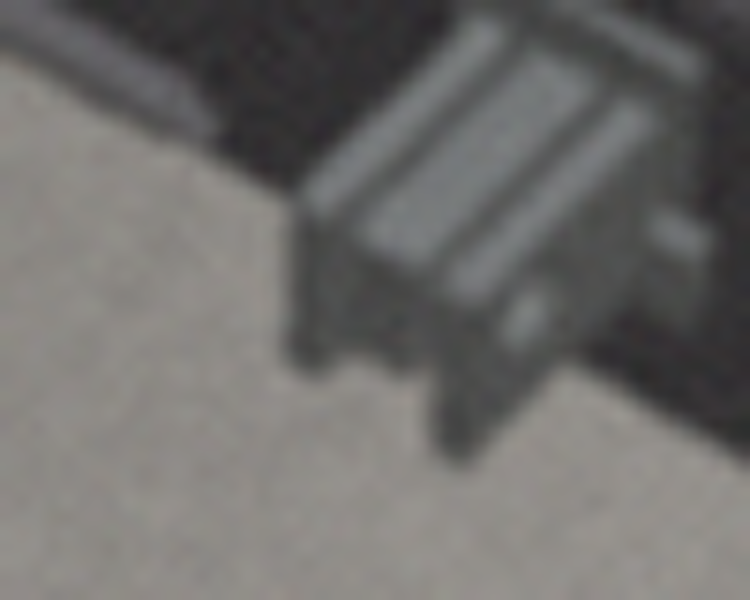

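Relative to each other the nose and the far hole agree within about 0.2 px across the axis, so I'll insert slowly and watch the force.

Call:
apply_moves:
  offset:
    - [-0.008,0,0]
    - [-0.008,0,0]
    - [-0.005,0,0]
    - [-0.004,0,0]
    - [-0.004,0,0]
    - [-0.003,0,0]
    - [-0.003,0,0]
    - [-0.003,0,0]
    - [0,0,0]
  turn: [0,0,0,0,0,0,0,0,0]

```text
clock: 48.58
ee_pos: [486.2, 65.5, 55.8]
tool_rot: [0.0, -0.051, 0.999, -0.0]
force: [-0.2, -0.5, -0.5]
finger_gap: 0.253
gripper_force: 30.0
```

```bash
python3 -c "
from h import *
rel()"
```

```text
t 48.6 xyz [486.2  65.5  55.8] pq [[ 13.7 490.4]] yaw 3.244 want 1.677 F [-0.2 -0.5 -0.5] gap 23.6 gf 30.0 q [-0.09  0.33  1.89  0.    0.92 -1.77]
rel clevis: along -96.3 lat 0.1 z 55.8 Falong -0.2 Flat -0.5 Fz -0.5
```

Call:
apply_moves:
  offset:
    - [-0.003,0,0]
    - [-0.003,0,0]
    - [-0.003,0,0]
    - [-0.003,0,0]
    - [-0.003,0,0]
    - [0,0,0]
  turn: [0,0,0,0,0,0]

```text
clock: 49.08
ee_pos: [501.4, 66.9, 55.8]
tool_rot: [0.0, -0.051, 0.999, -0.0]
force: [0.7, -0.4, -0.3]
finger_gap: 0.253
gripper_force: 30.0
```

```bash
python3 -c "
from h import *
rel()"
```

```text
t 49.1 xyz [501.4  66.9  55.8] pq [[ 13.5 505.6]] yaw 3.244 want 1.677 F [ 0.7 -0.4 -0.3] gap 23.5 gf 30.0 q [-0.09  0.35  1.85  0.    0.94 -1.76]
rel clevis: along -81.2 lat 0.0 z 55.8 Falong 0.6 Flat -0.4 Fz -0.3
```

Entering freely. I'll go on to 4–5 mm short of home.

Call:
apply_moves:
  offset:
    - [-0.003,0,0]
    - [-0.003,0,0]
    - [-0.003,0,0]
    - [-0.003,0,0]
    - [-0.003,0,0]
    - [-0.003,0,0]
    - [-0.003,0,0]
    - [-0.003,0,0]
    - [-0.003,0,0]
    - [0,0,0]
  turn: [0,0,0,0,0,0,0,0,0,0]

```text
clock: 49.92
ee_pos: [528.1, 69.7, 55.8]
tool_rot: [0.0, -0.051, 0.999, -0.0]
force: [-0.7, 0.5, -1.7]
finger_gap: 0.256
gripper_force: 30.0
```

```bash
python3 -c "
from h import *
rel()"
```

```text
t 49.9 xyz [528.1  69.7  55.8] pq [[ 13.4 532.5]] yaw 3.244 want 1.677 F [-0.7  0.5 -1.7] gap 23.8 gf 30.0 q [-0.08  0.39  1.78  0.    0.96 -1.75]
rel clevis: along -54.2 lat 0.0 z 55.8 Falong -0.7 Flat 0.6 Fz -1.7
```

Call:
apply_moves:
  offset:
    - [-0.0015,0,0]
    - [-0.0015,0,0]
    - [-0.0015,0,0]
    - [-0.0015,0,0]
    - [0,0,0]
  turn: [0,0,0,0,0]

```text
clock: 50.33
ee_pos: [533.7, 70.3, 55.8]
tool_rot: [0.0, -0.051, 0.999, -0.0]
force: [0.3, 0.3, -0.4]
finger_gap: 0.256
gripper_force: 30.0
```

```bash
python3 -c "
from h import *
rel()"
```

```text
t 50.3 xyz [533.7  70.3  55.8] pq [[ 13.5 538.1]] yaw 3.244 want 1.677 F [ 0.3  0.3 -0.4] gap 23.8 gf 30.0 q [-0.08  0.4   1.77  0.    0.97 -1.75]
rel clevis: along -48.6 lat 0.1 z 55.8 Falong 0.3 Flat 0.3 Fz -0.4
```

No contact yet. I'll step on until the grip butts on the ear.

Call:
apply_moves:
  offset:
    - [-0.001,0,0]
    - [-0.001,0,0]
    - [-0.001,0,0]
    - [0,0,0]
  turn: [0,0,0,0]

```text
clock: 50.67
ee_pos: [536.6, 70.6, 55.8]
tool_rot: [0.0, -0.051, 0.999, -0.0]
force: [-0.1, -0.9, -2.0]
finger_gap: 0.253
gripper_force: 30.0
```

```bash
python3 -c "
from h import *
rel()"
```

```text
t 50.7 xyz [536.6  70.6  55.8] pq [[ 13.5 541. ]] yaw 3.244 want 1.677 F [-0.1 -0.9 -2. ] gap 23.5 gf 30.0 q [-0.08  0.41  1.76  0.    0.97 -1.75]
rel clevis: along -45.8 lat 0.1 z 55.8 Falong -0.2 Flat -0.9 Fz -2.0
```

Call:
apply_moves:
  offset:
    - [-0.001,0,0]
    - [-0.001,0,0]
    - [-0.001,0,0]
    - [0,0,0]
  turn: [0,0,0,0]

```text
clock: 51.0
ee_pos: [537.3, 70.8, 55.4]
tool_rot: [-0.002, -0.051, 0.999, -0.0]
force: [-6.3, -0.8, 3.6]
finger_gap: 0.258
gripper_force: 30.0
```

```bash
python3 -c "
from h import *
rel()"
```

```text
t 51.0 xyz [537.3  70.8  55.4] pq [[ 13.6 541.7]] yaw 3.244 want 1.677 F [-6.3 -0.8  3.6] gap 24.0 gf 30.0 q [-0.07  0.41  1.76 -0.    0.98 -1.75]
rel clevis: along -45.1 lat 0.2 z 55.4 Falong -6.4 Flat -0.1 Fz 3.6
```

Call:
apply_moves:
  offset:
    - [-0.001,0,0]
    - [-0.001,0,0]
    - [0,0,0]
  turn: [0,0,0]

```text
clock: 51.25
ee_pos: [537.2, 70.9, 55.2]
tool_rot: [-0.004, -0.051, 0.999, -0.0]
force: [-12.1, -3.4, 7.3]
finger_gap: 0.257
gripper_force: 30.0
```

```bash
python3 -c "
from h import *
rel(); snap('scene','t'); a=cv2.imread('pics/scene_t.png')[165:255,250:350];cv2.imwrite('pics/t1.png',cv2.resize(a,None,fx=6,fy=6,interpolation=2))"
```

```text
t 51.2 xyz [537.2  70.9  55.2] pq [[ 13.6 541.7]] yaw 3.244 want 1.677 F [-12.1  -3.4   7.3] gap 23.9 gf 30.0 q [-0.07  0.41  1.75 -0.    0.98 -1.75]
rel clevis: along -45.1 lat 0.3 z 55.2 Falong -12.4 Flat -2.2 Fz 7.3
```

View pics/t1.png

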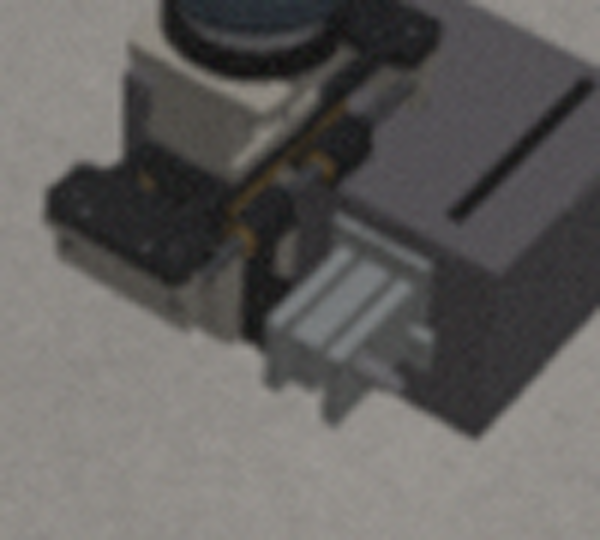

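The pin is home: the nose is past the far ear and the grip butts on the near one. I'll relax the push, release and lift away.

Call:
apply_moves:
  offset:
    - [0.001,0,0]
    - [0.001,0,0]
    - [0,0,0]
  turn: [0,0,0]

```text
clock: 51.55
ee_pos: [537.2, 70.9, 55.2]
tool_rot: [-0.002, -0.051, 0.999, 0.0]
force: [-6.4, -0.5, 0.4]
finger_gap: 0.259
gripper_force: 30.0
```

Call:
apply_moves:
  offset:
    - [0,0,0]
    - [0,0,0]
    - [0,0,0]
    - [0,0,0]
    - [0,0,-0.004]
    - [0,0,-0.01]
    - [0,0,-0.02]
    - [0,0,-0.03]
    - [0,0,-0.04]
    - [0,0,-0.04]
  turn: [0,0,0,0,0,0,0,0,0,0]
  gripper: 0.036

```text
clock: 52.38
ee_pos: [538.6, 71.0, 201.6]
tool_rot: [-0.001, -0.051, 0.999, 0.0]
force: [1.3, 0.5, 0.1]
finger_gap: 0.387
gripper_force: 0.0
```

Call:
apply_moves:
  offset:
    - [0.03,-0.02,-0.01]
    - [0.03,-0.03,0]
    - [0.03,-0.03,0]
    - [0.03,-0.03,0]
    - [0.02,-0.03,0]
    - [0,-0.03,0]
    - [0,0,0]
    - [0,0,0]
  turn: [0,0,0,0,0,0,0,0]

```text
clock: 53.05
ee_pos: [419.0, -112.1, 210.8]
tool_rot: [0.001, -0.049, 0.999, -0.0]
force: [-0.6, 0.0, -0.1]
finger_gap: 0.385
gripper_force: 0.0
```

```bash
python3 -c "
from h import *
st()
for n in('scene','top'): snap(n,'u')
a=cv2.imread('pics/scene_u.png')[130:270,240:380];b=cv2.imread('pics/top_u.png')[165:250,225:310]
cv2.imwrite('pics/u1.png',np.hstack([cv2.resize(a,(400,400),interpolation=2),cv2.resize(b,(400,400),interpolation=2)]))
d=np.load('scene_u.npz')['d'];P=cloud('scene',d);c=pq(P.reshape(-1,3)).reshape(*d.shape,2)
for q in(460,500,540,580,620):
  for p in(75,125,175):
    m=(abs(c[...,0]-p)<12)&(abs(c[...,1]-q)<12)&(P[...,2]>60); print(p,q,np.median(P[...,2][m]).round(1),end='; ')"
```

```text
t 53.0 xyz [ 419.  -112.1  210.8] pq [[-155.8  404.7]] yaw 3.24 want 1.677 F [-0.6  0.  -0.1] gap 35.8 gf 0.0 q [-0.52  0.05  1.81  0.    1.28 -2.19]
75 460 111.7; 125 460 112.4; 175 460 112.5; 75 500 112.0; 125 500 111.9; 175 500 112.1; 75 540 111.2; 125 540 112.3; 175 540 112.5; 75 580 112.4; 125 580 112.2; 175 580 112.3; 75 620 112.4; 125 620 113.3; 175 620 112.3;
```

View pics/u1.png

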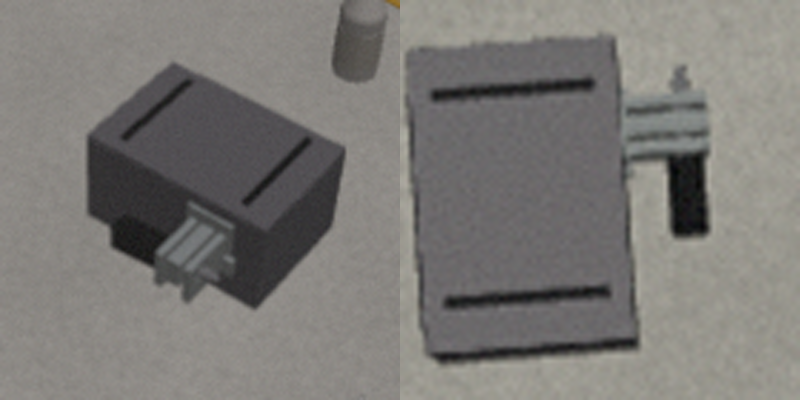

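The cover is flat and shut at z 112. The pin's grip is flush against the ear and the nose shows beyond the far one, so I'll hand the job in.

```bash
python3 -c "
from workcell import *
print(job_done())"
```

```text
the job is handed in; nothing more can be done
None
```

The job is handed in at about 53 s of robot time: all five bottles are upright in their own wells, the cover is fully shut, and the lock pin is home through both ears and the tongue.

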